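# Put three glass castings back on their own boards

### The job

The three frosted-glass castings stand on each other's plywood boards: set each one upright in the middle of the board shaped like its own foot (round on round, square on square, oblong on oblong), with the square and the oblong one turned to line up with their boards' edges. To make room, first set one of them down on the empty slatted rack and let go of it there, and clear the rack again by the end. It is glass, so set it down gently without dropping it, never tip it or knock one casting against another, and leave the tape measure, the rubbing stone and the jar where they are.

Things in the scene. Friction and masses are not known exactly. Their poses are not given: they have to be found in the camera images.
- round_glass: Frosted-glass spool, about 0.5 kg, 94 mm high. Round foot 84 mm in diameter and 14 mm thick, stem 40 mm thick, round cap 60 mm in diameter between 76 and 94 mm above the underside: grip it by the cap. Origin: centre of the underside, z up its axis. Starts on the square board.
- square_glass: Frosted-glass casting, about 0.48 kg, 78 mm high. Square foot 76 x 76 mm, 16 mm thick, stem 36 mm square, square cap 52 x 52 mm between 60 and 78 mm above the underside: grip it by a pair of parallel sides of the cap. Origin: centre of the underside, z up, x and y square to its sides. Starts on the oblong board.
- oblong_glass: Frosted-glass casting, about 0.52 kg, 88 mm high. Oblong foot 110 mm (along x) by 54 mm (along y), 16 mm thick, stem 66 x 24 mm, oblong cap 84 mm (x) by 40 mm (y) between 70 and 88 mm above the underside: grip it across the 40 mm width of the cap. Origin: centre of the underside, z up. Starts on the round board.
- round_board: Fixed round plywood board, 124 mm in diameter, 12 mm thick, flat with no rim. Origin: centre of the underside, on the table; its top is 12 mm higher.
- square_board: Fixed square plywood board, 110 x 110 mm, 12 mm thick, flat with no rim. Origin: centre of the underside, on the table; x and y square to its sides.
- oblong_board: Fixed oblong plywood board, 140 mm (along x) by 90 mm (along y), 12 mm thick, flat with no rim. Origin: centre of the underside, on the table.
- drain_rack: Fixed low slatted wooden rack, 120 mm (x) by 110 mm (y), 20 mm high, five slats along x; empty at the start, the free spot. Origin: centre of the underside, on the table; things stand on its top, 20 mm higher.
- tape_measure: Yellow tape measure standing loose on the table, 70 x 38 x 62 mm high, a bystander. Origin: centre of the underside.
- rubbing_stone: Grey abrasive stick lying loose on the table, 100 mm (x) by 25 x 25 mm, a bystander. Origin: centre of the underside.
- jar: Small amber closed jar with a steel cap, 56 mm in diameter, 70 mm high, loose, a bystander. Origin: centre of the underside.

How it is judged:
By the outcome, as a careful person would: the job done as asked, in the order asked, and still so for the second after the job is handed in, with the robot touching nothing.
It also fails if it takes over 120 s, if anything falls off the work surface, if the arm or the gripper's body presses on something with over 40 N, if the wrist force passes 120 N, or if a joint passes its speed limit or range.

### The arm

A 6-joint arm with a two-finger parallel gripper is mounted at the origin on the work surface. World frame = base frame: x ahead of the robot, y to its left, z up, the work surface at z = 0. Lengths are in mm, angles in rad, forces in N, time in s.
With the tool pointing down it reaches from about 250 to 850 mm from the base axis. Payload 12.5 kg.
Tool frame: the origin (TCP) lies where the fingers leave the gripper's body, on its centre line; the fingertips stand 84 mm ahead of it and the grasp point (between the pads) lies 65 mm ahead of it; z points along the fingers, y is the direction in which the jaws open and shut (so a half turn about z gives the same grasp; the last joint's range is limited). The gripper opens to 93 mm and grips with 3 to 60 N. Pads are 15 mm wide; open, the fingers measure 128 mm over their backs; the gripper's body (75 mm by 188 mm) begins 65 mm behind the grasp point.
Start: joints at [1.226, 0.351, 1.652, -0, 1.139, -0.085], TCP at [141.257, 531.537, 302.733] pointing down, gripper open.
Joint ranges: [-2.75, 2.75], [-0.79, 2.1], [0.01, 2.65], [-1.57, 4.71], [0.07, 3.14], [-2.87, 2.87]. Speed limits (rad/s): [2.22, 2.22, 2.79, 3.14, 3.14, 3.14].

### API

Orientations are given as a rotation vector (axis times angle).
In Python, from plant import ctrl gives the robot as it stands. The module is installed in compiled form; this text tells all that it offers.
- The arm moves only by the tool servo_tool, never from a script. Its argument "plan" is a list of rows, each an object with "dp": the shift along the tool's x, y, z in cm, a list of three; "turn": the turn, a rotation vector about the tool's x, y, z in rad, a list of three. A call has 1 to 12 rows; each row is the pose to reach, as a shift and turn from the pose measured when the call began, along the tool's axes at that moment; what a row does not reach only later rows make up. A row lasts 1/10 s, in which the tool goes at most 50 mm and 8.59 degrees, less where a joint would pass 70% of its speed; a pose out of reach is approached as far as the arm can. A call with a gripper value outside its range is refused whole. "fingers" is the finger opening in cm, from 0 to 9.3, set as the call begins (left out, the last holds). The fingers move at their own pace and stop on an object; "grip_force" is the grip in N (left out, the last holds). Time passes only in rows, so rows that repeat a pose let the fingers close. It gives the time, the measured TCP pose, the force and the opening at its end, in the units of the state.
- ctrl.read_state(): the state, without advancing time (a new reading comes with each control period).
- ctrl.get_image(name): name is "scene" or "side" or "wrist"; returns the picture (400x640x3 uint8, blue, green, red); there is no depth.
- ctrl.camera_model(name): a dict with "K" (3x3 intrinsics, pixels), "xyz" and "attitude" of the camera in the world. Camera axes: x right, y up, looking along -z (the intrinsics and any distortion apply to the point x, -y, -z); pixel columns grow to the right and rows downward; lengths in mm; the calibration is good to about 2 mm. The wrist camera is an equidistant fisheye: a pixel r from the principal point sees the ray r / f radians off the axis. A picture is of the moment at which its call begins: read the wrist's pose just before it. camera_model takes no time and is no camera call; for the wrist camera it gives the pose at the moment of the call.
- ctrl.sign_off(): hands the job in, once; it reports no verdict.
The state is a dict: "clock": time; "q": joint angles; "joint_velocities": joint speeds; "effort": joint torques, N m; "position": TCP position; "ee_rot": TCP orientation; "ft_force": force on the tool from outside, world axes, zero at the start; "moment": the same for the moment, N m; "finger_gap": finger opening in mm.
Only numpy, scipy, OpenCV 4.12 (cv2) and the standard library are available. Lean on these libraries where they do the work, as an engineer would, in place of code of your own. Each camera call takes 0.05 s, during which the arm holds its last target.

## Working session

There is one attempt and no reset: what is moved stays moved. The work goes in short steps, Python scripts to look and compute and a tool call to move; the robot and the scene stay as the last step left them, time stands still between calls to the robot, and variables do not carry over. Pictures are saved under pics/ and viewed, and the job is handed in when it is done.

Besides the shell and the picture viewer there is one more tool, called by a JSON object that holds its "method" and its "body". servo_tool: Moves the arm, as the interface text tells. Its arguments: {"type":"object","properties":{"plan":{"type":"array","items":{"type":"object","properties":{"dp":{"type":"array","items":{"type":"number"}},"turn":{"type":"array","items":{"type":"number"}}}}},"fingers":{"type":"number"},"grip_force":{"type":"number"}},"required":["plan"]}

```bash
mkdir -p pics; ls
python3 - <<'E'
from plant import ctrl
import cv2
print(ctrl.read_state())
for n in ("scene","side","wrist"):
    m=ctrl.camera_model(n);print(n,m)
    cv2.imwrite(f"pics/{n}0.png",ctrl.get_image(n))
E
```

```text
pics
{'clock': 0.0, 'q': array([ 1.22638665e+00,  3.51231114e-01,  1.65240364e+00,  3.45502520e-06,
        1.13907075e+00, -8.45927551e-02]), 'joint_velocities': array([-0.00055068, -0.00136747,  0.00032262,  0.00042007,  0.00070418,
       -0.00059827]), 'effort': array([-1.42816531e-03, -4.97329473e+01, -2.85242182e+01,  6.98128715e-02,
        2.58055015e-02, -8.69314067e-05]), 'position': array([141.18865268, 531.32737524, 302.21194706]), 'ee_rot': array([-4.06943622e-01, -3.11488215e+00,  1.70681588e-03]), 'ft_force': array([0.1763222 , 0.11977037, 0.0934027 ]), 'moment': array([0.02289391, 0.06949224, 0.01299141]), 'finger_gap': 93.19976370910852}
scene {'K': array([[492.11930656,   0.        , 320.93655468],
       [  0.        , 492.11930656, 208.14824122],
       [  0.        ,   0.        ,   1.        ]]), 'xyz': array([1289.32086804,  365.20083583, 1119.92249584]), 'attitude': array([0.41977852, 0.68171125, 2.00005001])}
side {'K': array([[460.39362053,   0.        , 324.05669109],
       [  0.        , 460.39362053, 200.21691186],
       [  0.        ,   0.        ,   1.        ]]), 'xyz': array([ 406.00102118, -950.51908187,  623.53004657]), 'attitude': array([ 1.01599673, -0.08423674, -0.12822898])}
wrist {'K': array([[309.70691629,   0.        , 314.51750486],
       [  0.        , 309.70691629, 195.0768021 ],
       [  0.        ,   0.        ,   1.        ]]), 'xyz': array([ 77.07644273, 547.79273082, 384.32695509]), 'attitude': array([-0.21068079, -0.16046469,  1.30345488])}
```

View pics/scene0.png

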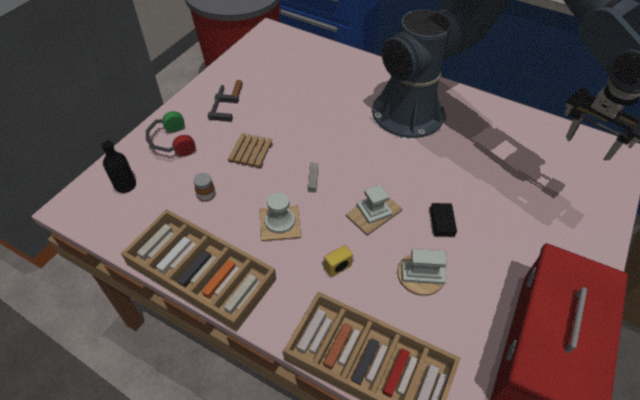

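View pics/side0.png

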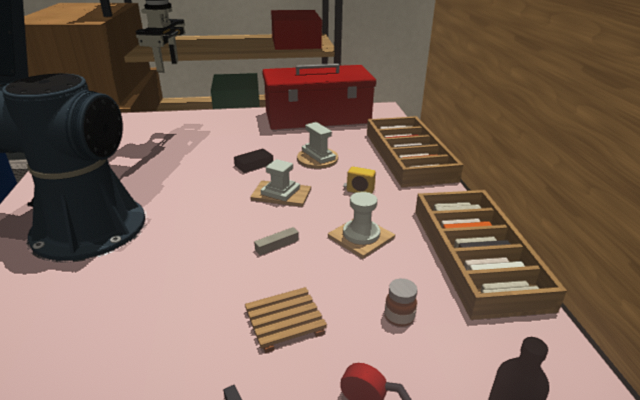

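View pics/wrist0.png

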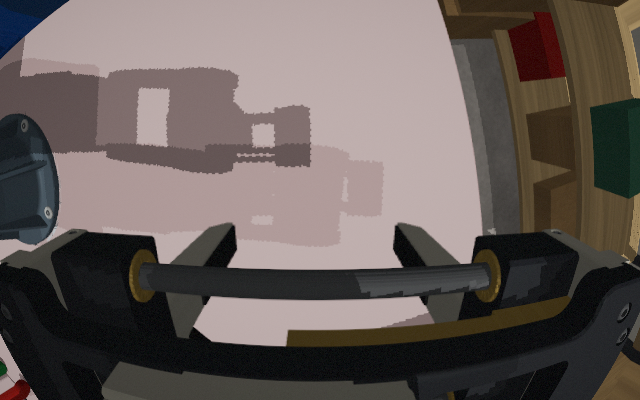

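The scene view shows the rack at (250,150), the round casting on the square board at (280,220), the square casting on the oblong board at (375,207) and the oblong casting on the round board at (421,268). The jar is at (204,187), the stone at (313,177) and the tape at (338,260). I'll enlarge these areas.

```bash
cat > h.py <<'E'
import numpy as np, cv2
from scipy.spatial.transform import Rotation as R
from plant import ctrl
def proj(m,P):
    P=np.atleast_2d(P); Rm=R.from_rotvec(m['attitude']).as_matrix()
    c=(P-m['xyz'])@Rm; c=c*[1,-1,-1]; K=m['K']
    return np.c_[K[0,0]*c[:,0]/c[:,2]+K[0,2],K[1,1]*c[:,1]/c[:,2]+K[1,2]]
def ray(m,uv,fish=False):
    K=m['K'];x=(uv[0]-K[0,2])/K[0,0];y=(uv[1]-K[1,2])/K[1,1]
    if fish:
        r=np.hypot(x,y);s=np.sin(r)/max(r,1e-9);d=np.array([x*s,y*s,np.cos(r)])
    else: d=np.array([x,y,1.])
    return R.from_rotvec(m['attitude']).as_matrix()@(d*[1,-1,-1])
def onz(m,uv,z,fish=False):
    d=ray(m,uv,fish);t=(z-m['xyz'][2])/d[2];return m['xyz']+t*d
def fproj(m,P):
    P=np.atleast_2d(P); Rm=R.from_rotvec(m['attitude']).as_matrix()
    c=(P-m['xyz'])@Rm; c=c*[1,-1,-1]; K=m['K']
    rr=np.hypot(c[:,0],c[:,1]);th=np.arctan2(rr,c[:,2]);k=th/np.maximum(rr,1e-9)
    return np.c_[K[0,0]*c[:,0]*k+K[0,2],K[1,1]*c[:,1]*k+K[1,2]]
def crop(im,x0,y0,w,h,s,name):
    cv2.imwrite(name,cv2.resize(im[y0:y0+h,x0:x0+w],None,fx=s,fy=s,interpolation=cv2.INTER_CUBIC))
E
python3 - <<'E'
from h import *
s=cv2.imread('pics/scene0.png');d=cv2.imread('pics/side0.png')
crop(s,220,125,100,75,8,'pics/s_a.png')
crop(s,250,180,110,95,7,'pics/s_b.png') if 0 else crop(s,245,180,100,75,8,'pics/s_b.png')
crop(s,340,175,120,90,6,'pics/s_c.png') if 0 else crop(s,335,175,100,75,8,'pics/s_c.png')
crop(s,380,235,100,75,8,'pics/s_d.png')
crop(d,230,115,200,150,4,'pics/d_a.png')
crop(d,230,275,100,75,8,'pics/d_b.png')
m=ctrl.camera_model('scene')
for n,uv,z in [('rack',(250,150),20),('spool',(280,226),20),('square',(374,214),20),('oblong',(421,272),16),('tape',(338,260),31),('stone',(313,177),12),('jar',(204,187),35)]:
    print(n,onz(m,uv,z).round())
E
```

```text
rack [ 437. -350.   20.]
spool [ 638. -112.   20.]
square [470.  95.  20.]
oblong [577. 282.  16.]
tape [662.  82.  31.]
stone [ 429. -127.   12.]
jar [ 640. -370.   35.]
```

View crops.

View pics/s_a.png

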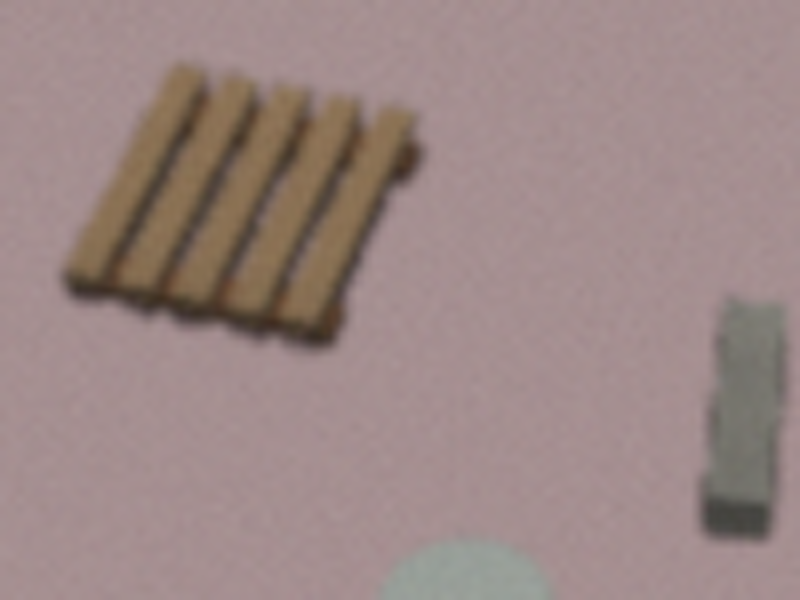

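View pics/s_b.png

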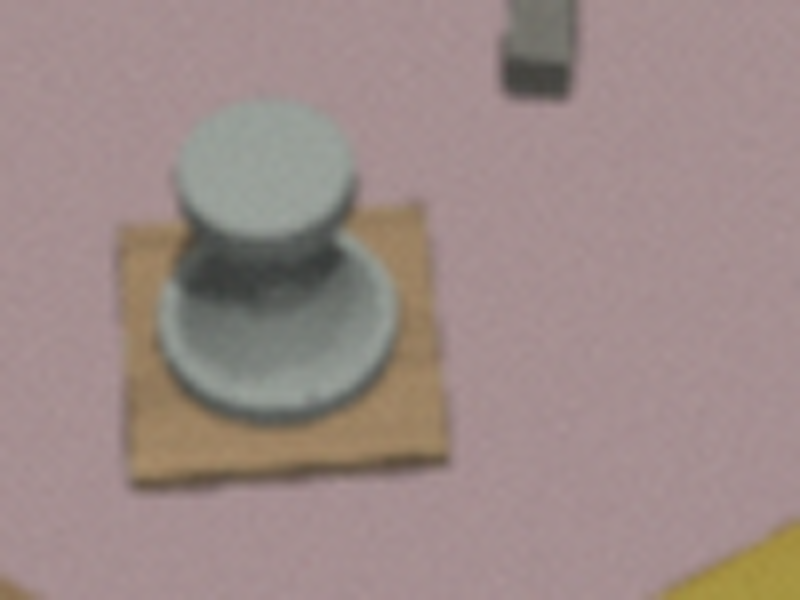

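View pics/s_c.png

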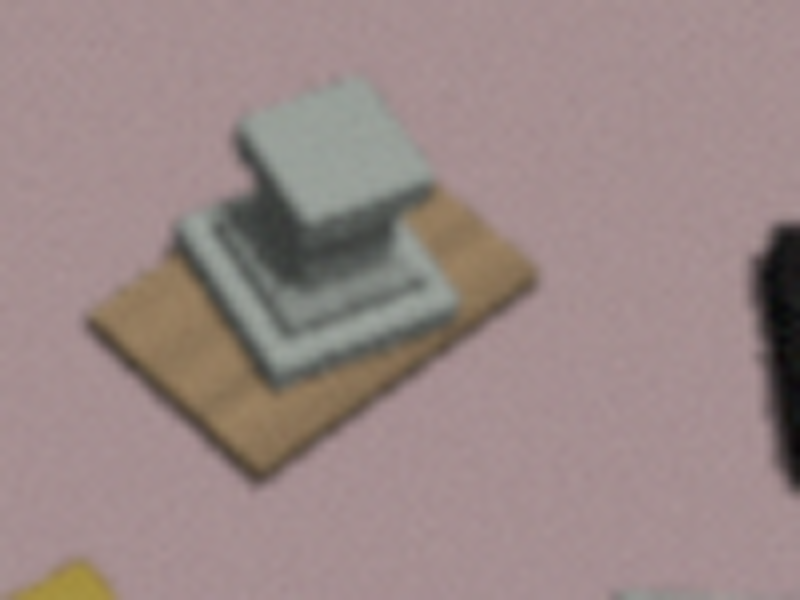

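View pics/s_d.png

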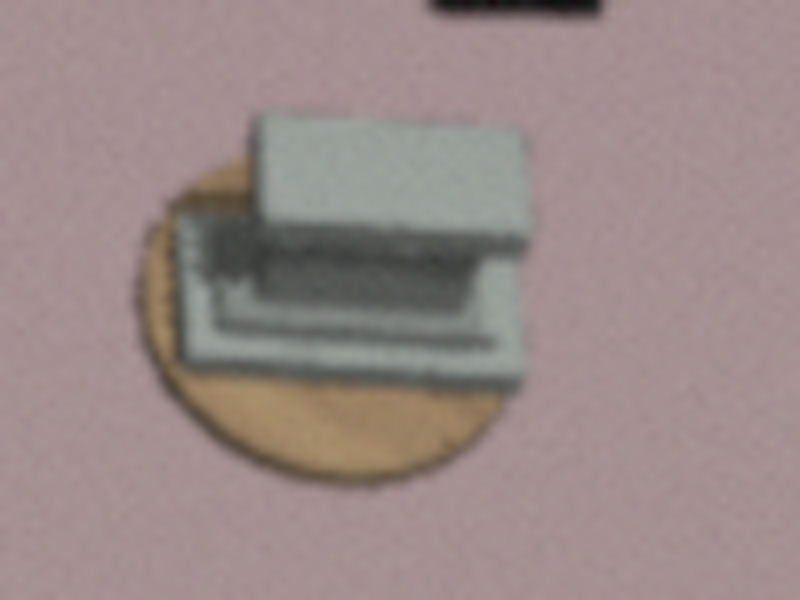

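View pics/d_a.png

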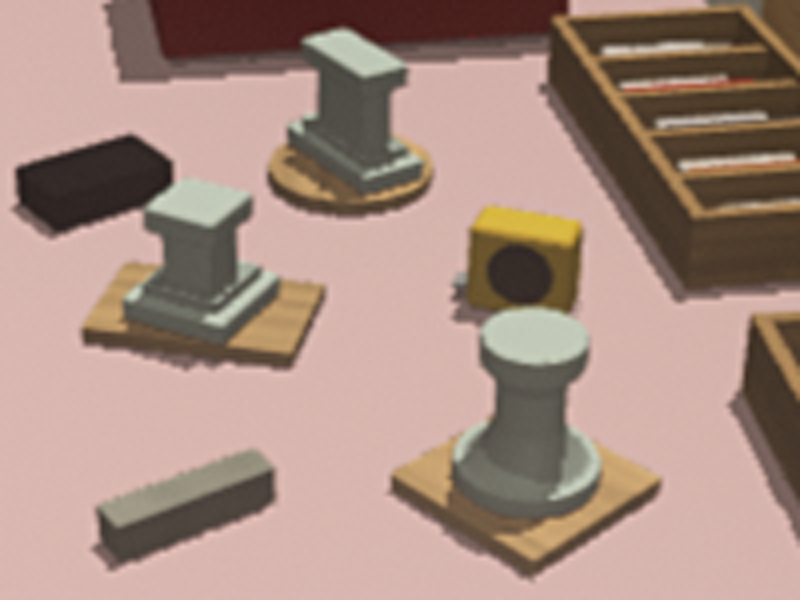

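View pics/d_b.png

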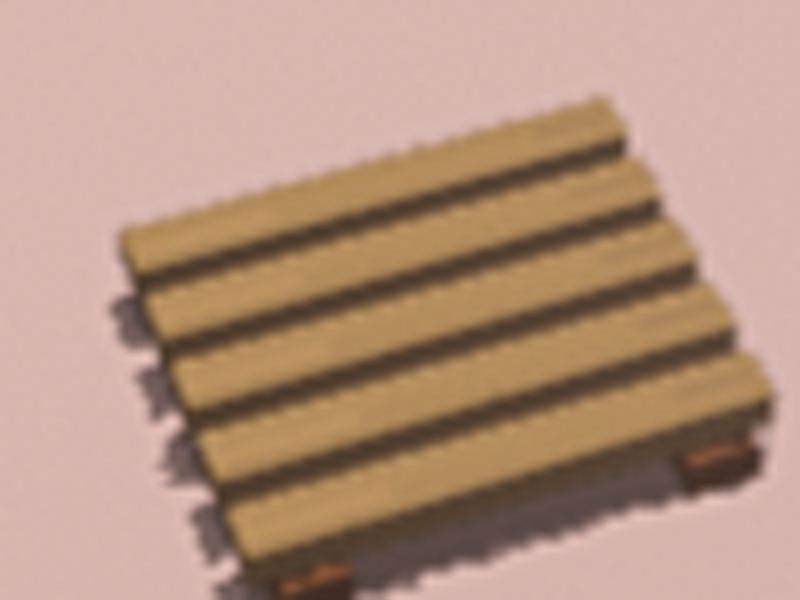

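```bash
cat > fit.py <<'E'
from h import *
from scipy.optimize import least_squares
S=ctrl.camera_model('scene');D=ctrl.camera_model('side')
def U(p,o,s): return (np.array(p,float)+.5)/s-.5+np.array(o)
def fitbox(obs,x0):
    # obs: list (cam, uv, local xyz)
    def res(p,full=False):
        c,s=np.cos(p[2]),np.sin(p[2]); r=[]
        for m,uv,l in obs:
            P=np.array([p[0]+c*l[0]-s*l[1],p[1]+s*l[0]+c*l[1],l[2]])
            r.append(proj(m,P)[0]-uv)
        return np.array(r) if full else np.ravel(r)
    best=None
    for y in x0[2:]:
        o=least_squares(res,[x0[0],x0[1],y],loss='soft_l1')
        if best is None or o.cost<best.cost: best=o
    return best.x,res(best.x,True)
def mk(cam,o,s,lst,hx,hy,z): return [(cam,U(p,o,s),(sx*hx,sy*hy,z)) for p,sx,sy in lst]
def circ(cam,o,s,lst):return [(cam,U(p,o,s)) for p in lst]
E
python3 - <<'E'
from fit import *
yaw=np.arange(-3.1,3.1,.4)
def run(n,obs,xy):
    for tag,ob in (('both',obs),('scene',[o for o in obs if o[0] is S]),('side',[o for o in obs if o[0] is D])):
        x,r=fitbox(ob,[*xy,*yaw]); print(n,tag,x[:2].round(1),'yaw deg',np.degrees(x[2]).round(1),'res',np.abs(r).max().round(2),np.sqrt((r**2).mean()).round(2))
oa=(220,125);ob=(245,180);oc=(335,175);od=(380,235);sa=(230,115);sb=(230,275)
run('rack',mk(S,oa,8,[((174,63),1,1),((68,278),-1,1),((328,325),-1,-1),((415,110),1,-1)],60,55,20)+
 mk(D,sb,8,[((122,232),1,1),((605,98),-1,1),((772,385),-1,-1),((245,562),1,-1)],60,55,20),(437,-350))
# order above must be consistent cyc; check residual
run('sqboard',mk(S,ob,8,[((122,232),-1,1),((422,207),1,1),((447,458),1,-1),((133,478),-1,-1)],55,55,12)+
 mk(D,sa,4,[((392,478),1,1) ,((530,565),-1,1),((660,485),-1,-1)],55,55,12),(638,-112))
run('obboard',mk(S,oc,8,[((88,320),-1,1),((258,475),-1,-1),((538,275),1,-1)],70,45,12)+
 mk(D,sa,4,[((293,358),-1,-1),((325,287),1,-1) ,((83,330),-1,1),((132,263),1,1)],70,45,12),(470,95))
run('sqglass',mk(S,oc,8,[((238,122),-1,1),((358,78),1,1),((435,180),1,-1),((305,222),-1,-1)],26,26,90)+mk(S,oc,8,[((178,225),-1,1),((280,375),-1,-1),((460,300),1,-1)],38,38,28),(470,95))
run('obglass',mk(S,od,8,[((258,115),-1,1),((525,128),1,1),((528,235),1,-1),((258,220),-1,-1)],42,20,100)+mk(S,od,8,[((178,213),-1,1),((183,362),-1,-1),((522,378),1,-1)],55,27,28),(577,282))
E
```

```text
rack both [ 431.4 -340.9] yaw deg -195.0 res 60.18 22.73
rack scene [ 431. -353.] yaw deg 195.8 res 1.49 0.82
rack side [ 435.6 -299. ] yaw deg 153.5 res 77.49 33.52
sqboard both [ 620.4 -124.6] yaw deg -2395.2 res 1.38 0.83
sqboard scene [ 622.8 -123.1] yaw deg 125.6 res 0.58 0.43
sqboard side [ 618.3 -127.2] yaw deg -2395.3 res 1.08 0.6
obboard both [456.8 117.9] yaw deg -4945.7 res 27.43 14.11
obboard scene [456.2  88.5] yaw deg 159.9 res 0.53 0.33
obboard side [454.2  89.5] yaw deg 8003.1 res 11.64 7.48
sqglass both [453.9  86.8] yaw deg -6694.3 res 0.88 0.53
sqglass scene [453.9  86.8] yaw deg -6694.3 res 0.88 0.53Traceback (most recent call last):
  File "<stdin>", line 14, in <module>
  File "<stdin>", line 5, in run
    return umr_maximum(a, axis, None, out, keepdims, initial, where)
ValueError: zero-size array to reduction operation maximum which has no identity
```

Run:
```python
from fit import *
yaw=np.arange(-3.1,3.1,.4)
def run(n,obs,xy):
    for tag,ob in (('both',obs),('scene',[o for o in obs if o[0] is S]),('side',[o for o in obs if o[0] is D])):
        if not ob: continue
        x,r=fitbox(ob,[*xy,*yaw]); print(n,tag,x[:2].round(1),'yaw deg',(np.degrees(x[2])%180).round(1),'res',np.abs(r).max().round(2),np.sqrt((r**2).mean()).round(2))
oa=(220,125);ob=(245,180);oc=(335,175);od=(380,235);sa=(230,115);sb=(230,275)
run('rack',mk(S,oa,8,[((174,63),1,1),((68,278),-1,1),((328,325),-1,-1),((415,110),1,-1)],60,55,20)+
 mk(D,sb,8,[((245,562),1,1),((772,385),-1,1),((605,98),-1,-1),((122,232),1,-1)],60,55,20),(437,-350))
run('sqboard',mk(S,ob,8,[((122,232),-1,1),((422,207),1,1),((447,458),1,-1),((133,478),-1,-1)],55,55,12)+
 mk(D,sa,4,[((392,478),-1,1) ,((530,565),-1,-1),((660,485),1,-1)],55,55,12),(638,-112))
run('obboard',mk(S,oc,8,[((88,320),-1,1),((258,475),-1,-1),((538,275),1,-1)],70,45,12)+
 mk(D,sa,4,[((83,330),1,1),((293,358),-1,1),((325,287),-1,-1) ,((132,263),1,-1)],70,45,12),(470,95))
# glass: by camera
run('sqglassS',mk(S,oc,8,[((238,122),-1,1),((358,78),1,1),((435,180),1,-1),((305,222),-1,-1)],26,26,90)+mk(S,oc,8,[((178,225),-1,1),((280,375),-1,-1),((460,300),1,-1)],38,38,28),(470,95))
run('sqglassD',mk(D,sa,4,[((147,205),-1,-1),((190,180),-1,1),((252,200),1,1),((212,225),1,-1)],26,26,90)+mk(D,sa,4,[((127,298),-1,-1),((212,330),1,-1),((278,280),1,1)],38,38,28),(470,95))
run('obglassS',mk(S,od,8,[((258,115),-1,1),((525,128),1,1),((528,235),1,-1),((258,220),-1,-1)],42,20,100)+mk(S,od,8,[((178,213),-1,1),((183,362),-1,-1),((522,378),1,-1)],55,27,28),(577,282))
run('obglassD',mk(D,sa,4,[((303,42),-1,-1),((343,28),-1,1),((406,72),1,1),((362,80),1,-1)],42,20,100)+mk(D,sa,4,[((290,125),-1,-1),((360,182),1,-1),((420,160),1,1)],55,27,28),(577,282))
# circles: edge pts fit
def fc(n,pts,r,z,x0):
    f=lambda p:[np.hypot(*(onz(m,uv,z)[:2]-p))-r for m,uv in pts]
    o=least_squares(f,x0,loss='soft_l1');print(n,o.x.round(1),np.round(f(o.x),1))
capS=circ(S,ob,8,[(177,170),(355,170),(265,100),(195,125),(338,128)])
capD=circ(D,sa,4,[(480,338),(588,338),(534,310),(534,366)])
ftS=circ(S,ob,8,[(160,305),(397,315),(278,408),(190,375),(365,375)])
fc('spool capS',capS,30,106,(620,-120));fc('spool capD',capD,30,106,(620,-120));fc('spool footS',ftS,42,26,(620,-120))
rbS=circ(S,od,8,[(142,290),(160,360),(220,430),(300,470),(350,478),(400,473),(450,452)])
rbD=circ(D,sa,4,[(268,172),(432,172),(290,194),(350,207),(410,193)])
fc('rbS',rbS,62,12,(577,282));fc('rbD',rbD,62,12,(577,282))
```

```text
rack both [ 429.3 -352.6] yaw deg 14.5 res 2.16 1.21
rack scene [ 431. -353.] yaw deg 15.8 res 1.49 0.82
rack side [ 429.  -352.3] yaw deg 14.2 res 2.22 1.42
sqboard both [ 617.8 -127.2] yaw deg 35.5 res 40.1 18.93
sqboard scene [ 622.8 -123.1] yaw deg 125.6 res 0.58 0.43
sqboard side [ 618.3 -127.2] yaw deg 34.7 res 1.08 0.6
obboard both [454.5  88.2] yaw deg 159.1 res 1.13 0.54
obboard scene [456.2  88.5] yaw deg 159.9 res 0.53 0.33
obboard side [453.8  87. ] yaw deg 158.5 res 1.07 0.47
sqglassS both [453.9  86.8] yaw deg 145.7 res 0.88 0.53
sqglassS scene [453.9  86.8] yaw deg 145.7 res 0.88 0.53
sqglassD both [451.1  85.9] yaw deg 140.0 res 1.82 1.05
sqglassD side [451.1  85.9] yaw deg 140.0 res 1.82 1.05
obglassS both [580.4 287.8] yaw deg 116.0 res 0.91 0.48
obglassS scene [580.4 287.8] yaw deg 116.0 res 0.91 0.48
obglassD both [576.2 286.5] yaw deg 113.2 res 1.15 0.67
obglassD side [576.2 286.5] yaw deg 113.2 res 1.15 0.67
spool capS [ 622.5 -124.4] [-1.1 -0.1 -0.1  0.6 -0.4]
spool capD [ 618.3 -125.8] [-0.8 -0.8 -1.  -0.9]
spool footS [ 619.6 -125. ] [-0.4 -1.1  0.7 -0.8 -0.1]
rbS [576.9 283.4] [-0.1 -0.2 -0.2  0.3  0.4  0.  -0.8]
rbD [572.9 280.1] [-0.7 -0.2 -0.3  2.  -1.5]
```

```bash
cat >> h.py <<'E'
def tool():
    s=ctrl.read_state(); return s,np.array(s['position']),R.from_rotvec(s['ee_rot']).as_matrix()
def down(psi): # tool z down, tool y at world angle psi(rad)
    y=np.array([np.cos(psi),np.sin(psi),0]);z=np.array([0,0,-1.]);return np.c_[np.cross(y,z),y,z]
def rel(x,y,z,psideg):
    s,p,M=tool(); T=down(np.radians(psideg))
    dp=M.T@(np.array([x,y,z])-p)/10; tv=R.from_matrix(M.T@T).as_rotvec()
    print('target',x,y,z,psideg,'-> dp cm',dp.round(2),'turn',tv.round(3),'deg',np.degrees(np.linalg.norm(tv)).round(1),'dist',np.linalg.norm(dp).round(1))
def stat():
    s,p,M=tool(); print('t',round(s['clock'],2),'p',p.round(1),'psi_y',np.degrees(np.arctan2(M[1,1],M[0,1])).round(2),'tilt',np.degrees(np.arccos(-M[2,2])).round(2),'q',np.round(s['q'],2),'F',np.round(s['ft_force'],1),'gap',round(s['finger_gap'],1))
E
python3 - <<'E'
from h import *
stat()
m=ctrl.camera_model('wrist');s,p,M=tool()
print('cam in tool',M.T@(m['xyz']-p)); C=R.from_rotvec(m['attitude']).as_matrix(); print((M.T@C).round(3))
for psi in (-10,35,80,125): rel(600,-125,280,psi)
E
```

```text
t 0.15 p [141.2 531.4 302.3] psi_y 75.11 tilt 0.05 q [ 1.23  0.35  1.65  0.    1.14 -0.08] F [-0.1  0.6  0. ] gap 93.1
cam in tool [ 66.20767219  -0.6687349  -82.04717549]
[[-0.001  0.97   0.244]
 [ 1.     0.001  0.   ]
 [ 0.     0.244 -0.97 ]]
target 600 -125 280 -10 -> dp cm [-61.2  -51.65   2.27] turn [-1.000e-03  1.000e-03  1.485e+00] deg 85.1 dist 80.1
target 600 -125 280 35 -> dp cm [-61.2  -51.65   2.27] turn [-0.001  0.     0.7  ] deg 40.1 dist 80.1
target 600 -125 280 80 -> dp cm [-61.2  -51.65   2.27] turn [-0.001 -0.    -0.085] deg 4.9 dist 80.1
target 600 -125 280 125 -> dp cm [-61.2  -51.65   2.27] turn [-0.001 -0.    -0.871] deg 49.9 dist 80.1
```

{"method": "servo_tool", "body": {"plan": [{"dp": [-1.5, -1.3, 0], "turn": [0, 0, 0.03]}, {"dp": [-4, -3.4, 0], "turn": [0, 0, 0.1]}, {"dp": [-7, -6, 0], "turn": [0, 0, 0.2]}, {"dp": [-10.5, -8.9, 0], "turn": [0, 0, 0.31]}, {"dp": [-14, -11.8, 0], "turn": [0, 0, 0.42]}, {"dp": [-17.5, -14.8, 0], "turn": [0, 0, 0.53]}, {"dp": [-21, -17.7, 0], "turn": [0, 0, 0.64]}, {"dp": [-24.5, -20.7, 0], "turn": [0, 0, 0.75]}, {"dp": [-28, -23.6, 0], "turn": [0, 0, 0.86]}, {"dp": [-31.5, -26.6, 0], "turn": [0, 0, 0.95]}, {"dp": [-34, -28.7, 0], "turn": [0, 0, 1.03]}, {"dp": [-35, -29.5, 0], "turn": [0, 0, 1.05]}], "fingers": 9.3}}

```text
clock: 1.35
position: [404.8, 154.4, 302.5]
ee_rot: [1.919, 2.487, -0.001]
ft_force: [0.1, 0.8, -0.4]
finger_gap: 92.9
```

Run:
```python
from h import *
stat();rel(620,-125,280,-10)
```

```text
t 1.35 p [404.8 154.4 302.5] psi_y 14.68 tilt 0.06 q [ 0.26  0.14  1.93 -0.    1.07  0.  ] F [ 0.1  0.8 -0.4] gap 92.9
target 620 -125 280 -10 -> dp cm [-32.48  13.74   2.28] turn [-0.     0.001  0.431] deg 24.7 dist 35.3
```

{"method": "servo_tool", "body": {"plan": [{"dp": [-1.5, 0.6, 0.1], "turn": [0, 0, 0.02]}, {"dp": [-4.5, 1.9, 0.3], "turn": [0, 0, 0.06]}, {"dp": [-8.5, 3.6, 0.6], "turn": [0, 0, 0.11]}, {"dp": [-12.5, 5.3, 0.9], "turn": [0, 0, 0.17]}, {"dp": [-16.5, 7, 1.2], "turn": [0, 0, 0.22]}, {"dp": [-20.5, 8.7, 1.4], "turn": [0, 0, 0.27]}, {"dp": [-24.5, 10.4, 1.7], "turn": [0, 0, 0.33]}, {"dp": [-28.5, 12.1, 2], "turn": [0, 0, 0.38]}, {"dp": [-31, 13.1, 2.2], "turn": [0, 0, 0.42]}, {"dp": [-32.5, 13.7, 2.3], "turn": [0, 0, 0.43]}, {"dp": [-32.5, 13.7, 2.3], "turn": [0, 0, 0.43]}]}}

```text
clock: 2.45
position: [620.2, -125.8, 278.8]
ee_rot: [-2.406, -2.02, 0.002]
ft_force: [-0.1, 0.4, -0.9]
finger_gap: 93.2
```

```bash
cat > look.py <<'E'
import sys,pickle
from h import *
n=sys.argv[1]
stat();m=ctrl.camera_model('wrist');im=ctrl.get_image('wrist')
cv2.imwrite(f'pics/{n}.png',im);pickle.dump(m,open(f'pics/{n}.pkl','wb'))
E
python3 look.py w1
```

```text
t 2.45 p [ 620.2 -125.8  278.8] psi_y -9.96 tilt 0.08 q [-0.27  0.52  1.45 -0.    1.17 -0.1 ] F [-0.1  0.4 -0.9] gap 93.2
```

View pics/w1.png

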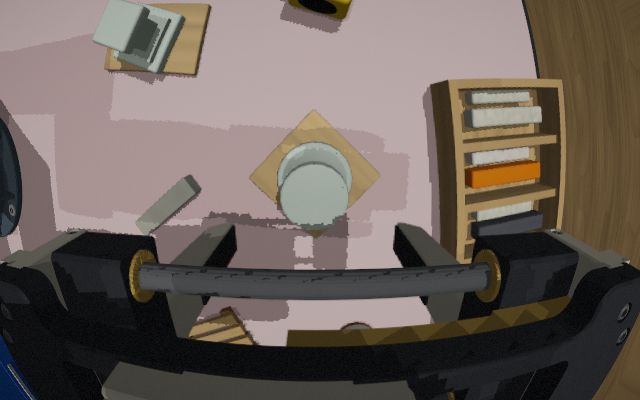

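The wrist view shows the spool's cap around (314,196), between the fingers. The square board's corners are at about (250,177), (315,109) and (380,177), and its bottom corner is near (316,237). Zooming in for measurement.

Run:
```python
from h import *
im=cv2.imread('pics/w1.png');crop(im,240,100,150,140,5,'pics/w1z.png')
```

```text
(no output)
```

View pics/w1z.png

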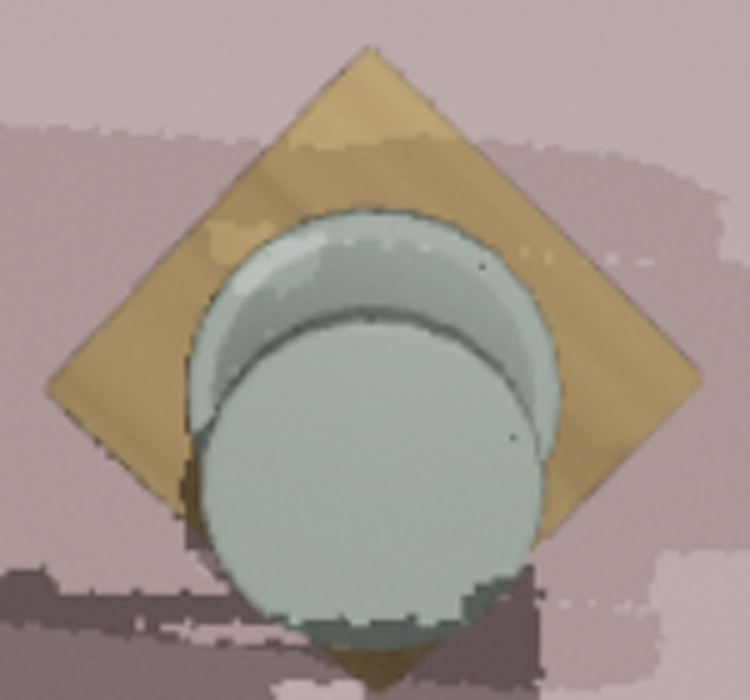

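```bash
cat > wfit.py <<'E'
import pickle
from h import *
from scipy.optimize import least_squares
def U(p,o,s): return (np.array(p,float)+.5)/s-.5+np.array(o)
def W(n): return pickle.load(open(f'pics/{n}.pkl','rb'))
def wbox(m,o,s,lst,x0):
    """lst: (pix,(lx,ly,z))"""
    def f(p):
        c,sn=np.cos(p[2]),np.sin(p[2])
        P=np.array([[p[0]+c*l[0]-sn*l[1],p[1]+sn*l[0]+c*l[1],l[2]] for _,l in lst])
        return (fproj(m,P)-np.array([U(q,o,s) for q,_ in lst])).ravel()
    x0=[x0[0],x0[1],np.radians(x0[2])]
    r=least_squares(f,x0,loss='soft_l1');print('box',r.x[:2].round(1),np.degrees(r.x[2]).round(1),'res',f(r.x).round(1));return r.x
def wcirc(m,o,s,pts,rad,z,x0):
    f=lambda p:[np.hypot(*(onz(m,U(q,o,s),z,True)[:2]-p))-rad for q in pts]
    r=least_squares(f,x0,loss='soft_l1');print('circ',r.x.round(1),np.round(f(r.x),1));return r.x
E
python3 - <<'E'
from wfit import *
m=W('w1');o=(240,100)
# board: world dirs: image up = tool +x (psi_y=-10 -> x dir = (-sin,cos)=(.17,.98)) ; right=tool y=(.98,-.17)
h=55
# right corner ~ world +x => local at yaw35: corner (1,-1) dir -10deg ; top (1,1) dir 80 ; left (-1,1) ; bottom (-1,-1)
wbox(m,o,5,[((703,378),(h,-h,12)),((370,45),(h,h,12)),((46,388),(-h,h,12)),((378,692),(-h,-h,12))],(620,-125,35))
wcirc(m,o,5,[(200,480),(543,480),(371,320),(371,650),(255,362),(490,362)],30,106,(620,-125))
wcirc(m,o,5,[(187,385),(560,390),(370,208),(245,260),(500,258)],42,26,(620,-125))
E
```

```text
box [ 621.  -124.9] 35.8 res [ 1.1  0.2 -0.1 -1.  -1.1 -0.   0.1  1.2]
circ [ 620.5 -126.2] [-0.6 -0.8 -0.5 -1.3 -0.2 -0.1]
circ [ 620.6 -126.3] [-0.6 -0.7  0.4 -0.2 -0.2]
```

Run:
```python
from h import *
rel(620.5,-126.2,162,-10)
```

```text
target 620.5 -126.2 162 -10 -> dp cm [-0.11  0.12 11.71] turn [-0.001  0.001  0.001] deg 0.1 dist 11.7
```

{"method": "servo_tool", "body": {"plan": [{"dp": [0, 0, 1], "turn": [0, 0, 0]}, {"dp": [-0.1, 0.1, 3], "turn": [0, 0, 0]}, {"dp": [-0.1, 0.1, 5.5], "turn": [0, 0, 0]}, {"dp": [-0.1, 0.1, 8], "turn": [0, 0, 0]}, {"dp": [-0.1, 0.1, 10], "turn": [0, 0, 0]}, {"dp": [-0.1, 0.1, 11.3], "turn": [0, 0, 0]}, {"dp": [-0.1, 0.1, 11.7], "turn": [0, 0, 0]}, {"dp": [-0.1, 0.1, 11.7], "turn": [0, 0, 0]}]}}

```text
clock: 3.3
position: [620.2, -125.6, 162.0]
ee_rot: [-2.404, -2.021, 0.002]
ft_force: [-0.5, -0.2, -0.3]
finger_gap: 93.2
```

```bash
python3 look.py w2
```

```text
t 3.3 p [ 620.2 -125.6  162. ] psi_y -9.88 tilt 0.09 q [-0.27  0.66  1.53 -0.    0.95 -0.1 ] F [-0.5 -0.2 -0.3] gap 93.2
```

View pics/w2.png

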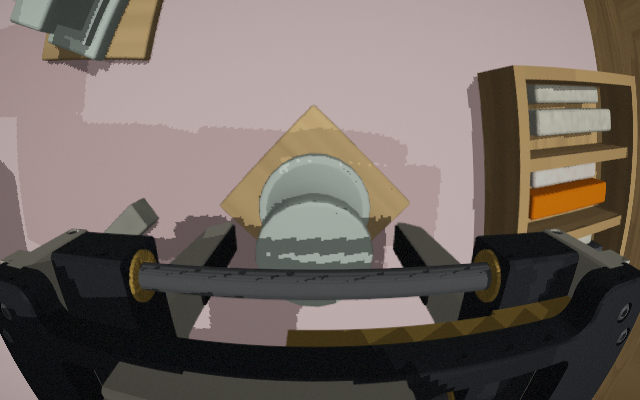

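The cap spans columns 257–373, centred between the fingers at 235 and 393. Closing on it.

{"method": "servo_tool", "body": {"plan": [{"dp": [0, 0, 0], "turn": [0, 0, 0]}, {"dp": [0, 0, 0], "turn": [0, 0, 0]}, {"dp": [0, 0, 0], "turn": [0, 0, 0]}, {"dp": [0, 0, 0], "turn": [0, 0, 0]}, {"dp": [0, 0, 0], "turn": [0, 0, 0]}, {"dp": [0, 0, 0], "turn": [0, 0, 0]}, {"dp": [0, 0, 0], "turn": [0, 0, 0]}, {"dp": [0, 0, 0], "turn": [0, 0, 0]}], "fingers": 5.2, "grip_force": 30}}

```text
clock: 4.15
position: [620.4, -125.8, 162.8]
ee_rot: [-2.405, -2.022, 0.002]
ft_force: [-3.4, 0.7, 5.3]
finger_gap: 59.5
```

Run:
```python
from h import *
stat()
rel(430,-352.5,290,-10); rel(430,-352.5,290,-40)
```

```text
t 4.15 p [ 620.4 -125.8  162.8] psi_y -9.89 tilt 0.06 q [-0.27  0.66  1.53 -0.    0.95 -0.1 ] F [-3.4  0.7  5.3] gap 59.5
target 430 -352.5 290 -10 -> dp cm [-25.61 -14.87 -12.69] turn [-0.001  0.001  0.002] deg 0.1 dist 32.2
target 430 -352.5 290 -40 -> dp cm [-25.61 -14.87 -12.69] turn [-0.001  0.001  0.526] deg 30.1 dist 32.2
```

{"method": "servo_tool", "body": {"plan": [{"dp": [0, 0, -0.3], "turn": [0, 0, 0]}, {"dp": [0, 0, -1], "turn": [0, 0, 0]}, {"dp": [0, 0, -2.5], "turn": [0, 0, 0]}, {"dp": [0, 0, -4.5], "turn": [0, 0, 0]}, {"dp": [0, 0, -6.5], "turn": [0, 0, 0]}, {"dp": [0, 0, -8.5], "turn": [0, 0, 0]}, {"dp": [0, 0, -10.5], "turn": [0, 0, 0]}, {"dp": [0, 0, -12], "turn": [0, 0, 0]}, {"dp": [0, 0, -12.7], "turn": [0, 0, 0]}, {"dp": [0, 0, -12.7], "turn": [0, 0, 0]}]}}

```text
clock: 5.15
position: [620.7, -125.8, 290.8]
ee_rot: [2.404, 2.021, -0.0]
ft_force: [0.7, -0.6, -5.2]
finger_gap: 59.4
```

```bash
python3 look.py w3
python3 - <<'E'
from h import *
rel(430,-352.5,290,-10); rel(430,-352.5,290,-40)
E
```

```text
t 5.15 p [ 620.7 -125.8  290.8] psi_y -9.89 tilt 0.07 q [-0.27  0.51  1.43 -0.    1.19 -0.1 ] F [ 0.7 -0.6 -5.2] gap 59.4
target 430 -352.5 290 -10 -> dp cm [-25.61 -14.86   0.  ] turn [-0.001  0.001  0.002] deg 0.1 dist 29.6
target 430 -352.5 290 -40 -> dp cm [-25.61 -14.86   0.  ] turn [-0.001  0.001  0.526] deg 30.1 dist 29.6
```

View pics/w3.png

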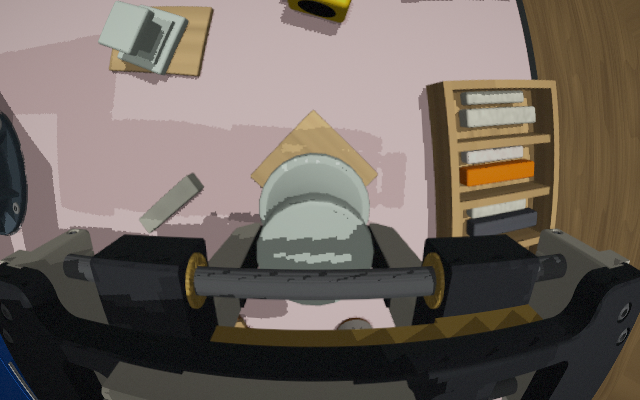

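{"method": "servo_tool", "body": {"plan": [{"dp": [-0.8, -0.4, 0], "turn": [0, 0, 0]}, {"dp": [-2.6, -1.5, 0], "turn": [0, 0, 0]}, {"dp": [-5.2, -3, 0], "turn": [0, 0, 0]}, {"dp": [-8.2, -4.8, 0], "turn": [0, 0, 0]}, {"dp": [-11.2, -6.5, 0], "turn": [0, 0, 0]}, {"dp": [-14.2, -8.2, 0], "turn": [0, 0, 0]}, {"dp": [-17.2, -10, 0], "turn": [0, 0, 0]}, {"dp": [-20.2, -11.7, 0], "turn": [0, 0, 0]}, {"dp": [-22.8, -13.2, 0], "turn": [0, 0, 0]}, {"dp": [-24.8, -14.4, 0], "turn": [0, 0, 0]}, {"dp": [-25.6, -14.9, 0], "turn": [0, 0, 0]}, {"dp": [-25.6, -14.9, 0], "turn": [0, 0, 0]}]}}

```text
clock: 6.4
position: [428.7, -352.9, 289.5]
ee_rot: [-2.405, -2.019, 0.002]
ft_force: [-0.2, 1.0, -5.7]
finger_gap: 59.2
```

```bash
python3 look.py w4
python3 - <<'E'
from h import *
m=ctrl.camera_model('side');im=ctrl.get_image('side');cv2.imwrite('pics/d4.png',im)
rel(430,-352.5,162.8+8,-10)
E
```

```text
t 6.4 p [ 428.7 -352.9  289.5] psi_y -9.99 tilt 0.1 q [-0.77  0.37  1.65 -0.    1.12 -0.6 ] F [-0.2  1.  -5.7] gap 59.2
target 430 -352.5 170.8 -10 -> dp cm [-0.06  0.04 11.89] turn [-0.001  0.     0.002] deg 0.1 dist 11.9
```

View pics/w4.png

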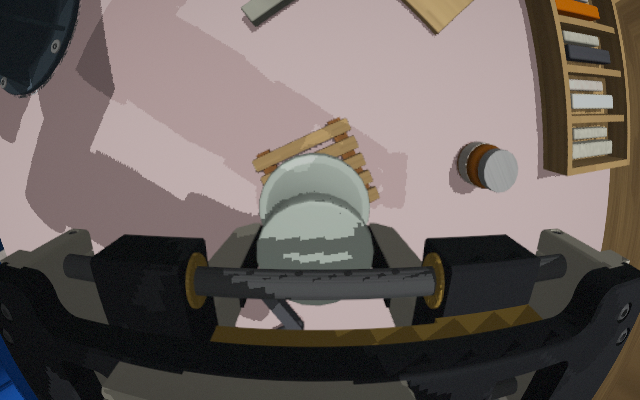

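View pics/d4.png

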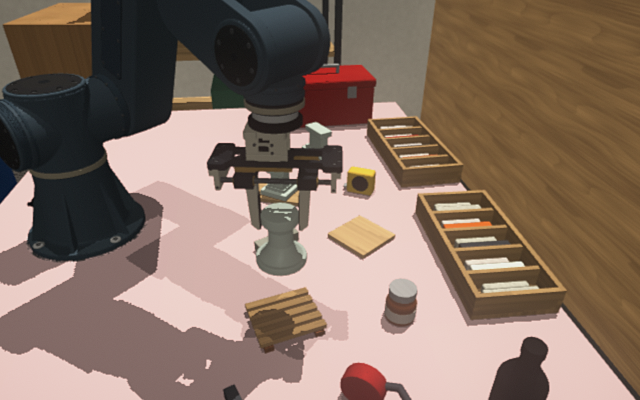

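Run:
```python
from wfit import *
m=W('w4'); crop(cv2.imread('pics/w4.png'),240,100,150,140,5,'pics/w4z.png')
# predicted outline at rack estimate
c,s=np.cos(np.radians(15)),np.sin(np.radians(15))
for a,b in((1,1),(1,-1),(-1,1),(-1,-1)):
    x,y=60*a,55*b; q=fproj(m,[430+c*x-s*y,-352.5+s*x+c*y,20])[0]; print(a,b,q.round(1),((q-[240,100])*5).round())
```

```text
1 1 [342.9 110.7] [514.  53.]
1 -1 [380.4 196.6] [702. 483.]
-1 1 [248.1 155.6] [ 41. 278.]
-1 -1 [289.7 236.8] [249. 684.]
```

View pics/w4z.png

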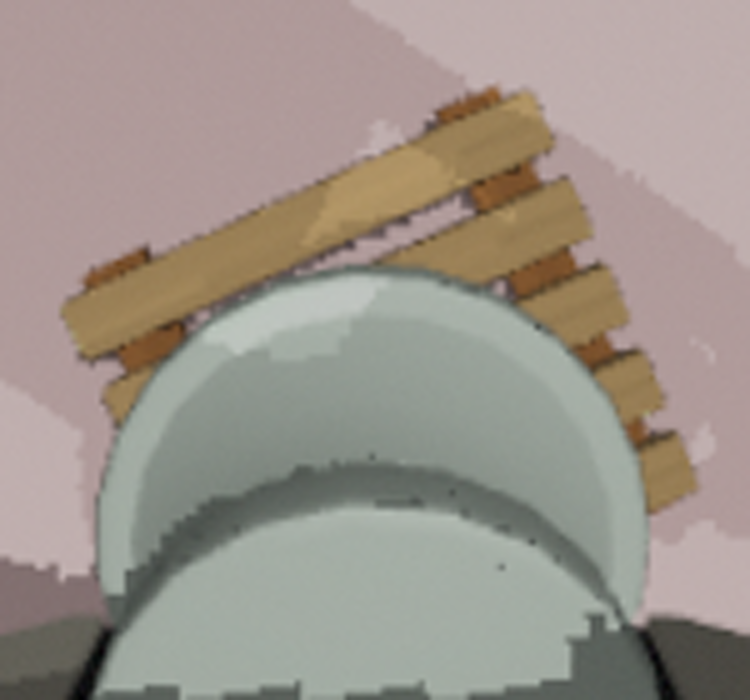

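{"method": "servo_tool", "body": {"plan": [{"dp": [0, 0, 0.7], "turn": [0, 0, 0]}, {"dp": [-0.1, 0, 2.5], "turn": [0, 0, 0]}, {"dp": [-0.1, 0, 4.7], "turn": [0, 0, 0]}, {"dp": [-0.1, 0, 7], "turn": [0, 0, 0]}, {"dp": [-0.1, 0, 9], "turn": [0, 0, 0]}, {"dp": [-0.1, 0, 10.3], "turn": [0, 0, 0]}, {"dp": [-0.1, 0, 11], "turn": [0, 0, 0]}, {"dp": [-0.1, 0, 11.3], "turn": [0, 0, 0]}, {"dp": [-0.1, 0, 11.5], "turn": [0, 0, 0]}, {"dp": [-0.1, 0, 11.6], "turn": [0, 0, 0]}, {"dp": [-0.1, 0, 11.7], "turn": [0, 0, 0]}, {"dp": [-0.1, 0, 11.7], "turn": [0, 0, 0]}]}}

```text
clock: 7.7
position: [429.6, -352.9, 173.0]
ee_rot: [-2.405, -2.021, 0.001]
ft_force: [0.4, -0.4, -5.0]
finger_gap: 59.3
```

Run:
```python
from h import *
stat()
```

```text
t 7.7 p [ 429.6 -352.9  173. ] psi_y -9.9 tilt 0.05 q [-0.77  0.53  1.74 -0.    0.87 -0.6 ] F [ 0.4 -0.4 -5. ] gap 59.3
```

{"method": "servo_tool", "body": {"plan": [{"dp": [0, 0, 0.05], "turn": [0, 0, 0]}, {"dp": [0, 0, 0.1], "turn": [0, 0, 0]}, {"dp": [0, 0, 0.15], "turn": [0, 0, 0]}, {"dp": [0, 0, 0.2], "turn": [0, 0, 0]}, {"dp": [0, 0, 0.2], "turn": [0, 0, 0]}]}}

```text
clock: 8.2
position: [429.6, -352.9, 170.9]
ee_rot: [-2.404, -2.021, 0.001]
ft_force: [0.3, 0.1, -5.1]
finger_gap: 59.6
```

{"method": "servo_tool", "body": {"plan": [{"dp": [0, 0, 0.05], "turn": [0, 0, 0]}, {"dp": [0, 0, 0.1], "turn": [0, 0, 0]}, {"dp": [0, 0, 0.1], "turn": [0, 0, 0]}]}}

```text
clock: 8.5
position: [429.5, -353.0, 170.8]
ee_rot: [2.405, 2.022, -0.002]
ft_force: [-3.6, 2.0, 6.9]
finger_gap: 59.5
```

Contact at z≈170.8, as predicted. Letting go.

{"method": "servo_tool", "body": {"plan": [{"dp": [0, 0, 0], "turn": [0, 0, 0]}, {"dp": [0, 0, 0], "turn": [0, 0, 0]}, {"dp": [0, 0, 0], "turn": [0, 0, 0]}, {"dp": [0, 0, 0], "turn": [0, 0, 0]}, {"dp": [0, 0, 0], "turn": [0, 0, 0]}, {"dp": [0, 0, 0], "turn": [0, 0, 0]}], "fingers": 9.3}}

```text
clock: 9.1
position: [429.6, -353.0, 170.8]
ee_rot: [2.405, 2.022, -0.001]
ft_force: [0.9, 0.3, 0.0]
finger_gap: 92.4
```

Run:
```python
from h import *
stat()
```

```text
t 9.1 p [ 429.6 -353.   170.8] psi_y -9.89 tilt 0.05 q [-0.77  0.53  1.74 -0.    0.87 -0.6 ] F [0.9 0.3 0. ] gap 92.4
```

Rising straight up. After that I'll go to the square casting.

{"method": "servo_tool", "body": {"plan": [{"dp": [0, 0, -0.5], "turn": [0, 0, 0]}, {"dp": [0, 0, -2], "turn": [0, 0, 0]}, {"dp": [0, 0, -4.5], "turn": [0, 0, 0]}, {"dp": [0, 0, -7.5], "turn": [0, 0, 0]}, {"dp": [0, 0, -10], "turn": [0, 0, 0]}, {"dp": [0, 0, -11], "turn": [0, 0, 0]}, {"dp": [0, 0, -11], "turn": [0, 0, 0]}]}}

```text
clock: 9.8
position: [429.9, -353.1, 281.8]
ee_rot: [2.403, 2.02, -0.001]
ft_force: [-0.4, 0.5, -0.5]
finger_gap: 92.7
```

```bash
python3 look.py w5
python3 - <<'E'
from h import *
crop(cv2.imread('pics/w5.png'),240,100,160,150,4,'pics/w5z.png')
rel(453,87,280,53);rel(453,87,280,-37)
E
```

```text
t 9.8 p [ 429.9 -353.1  281.8] psi_y -9.89 tilt 0.14 q [-0.77  0.38  1.66 -0.    1.1  -0.6 ] F [-0.4  0.5 -0.5] gap 92.7
target 453 87 280 53 -> dp cm [ 4.374e+01 -5.250e+00  1.000e-02] turn [-1.000e-03  1.000e-03 -1.098e+00] deg 62.9 dist 44.0
target 453 87 280 -37 -> dp cm [ 4.374e+01 -5.250e+00  1.000e-02] turn [-0.     0.001  0.473] deg 27.1 dist 44.0
```

View pics/w5z.png

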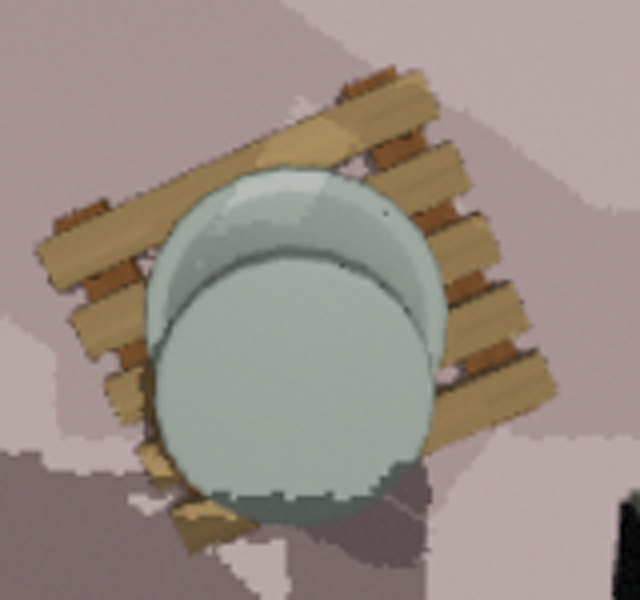

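The spool stands upright on the slats with its foot inside the rack outline. Moving over the square casting.

{"method": "servo_tool", "body": {"plan": [{"dp": [1.3, -0.2, 0], "turn": [0, 0, 0.02]}, {"dp": [4.2, -0.5, 0], "turn": [0, 0, 0.05]}, {"dp": [8.5, -1, 0], "turn": [0, 0, 0.1]}, {"dp": [13, -1.6, 0], "turn": [0, 0, 0.15]}, {"dp": [17.5, -2.1, 0], "turn": [0, 0, 0.2]}, {"dp": [22, -2.6, 0], "turn": [0, 0, 0.25]}, {"dp": [26.5, -3.2, 0], "turn": [0, 0, 0.3]}, {"dp": [31, -3.7, 0], "turn": [0, 0, 0.35]}, {"dp": [35.5, -4.3, 0], "turn": [0, 0, 0.4]}, {"dp": [39.8, -4.8, 0], "turn": [0, 0, 0.45]}, {"dp": [42.8, -5.1, 0], "turn": [0, 0, 0.47]}, {"dp": [43.7, -5.2, 0], "turn": [0, 0, 0.47]}]}}

```text
clock: 11.05
position: [452.8, 88.8, 278.8]
ee_rot: [-2.807, -1.409, 0.005]
ft_force: [0.0, 0.0, 0.3]
finger_gap: 92.8
```

```bash
python3 look.py w6
python3 - <<'E'
from h import *
crop(cv2.imread('pics/w6.png'),220,80,200,160,4,'pics/w6z.png')
E
```

```text
t 11.05 p [452.8  88.8 278.8] psi_y -36.69 tilt 0.17 q [ 0.09  0.22  1.9  -0.    1.03  0.73] F [0.  0.  0.3] gap 92.8
```

View pics/w6.png

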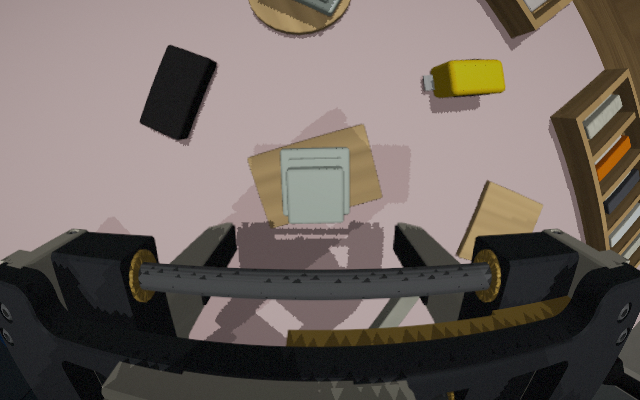

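View pics/w6z.png

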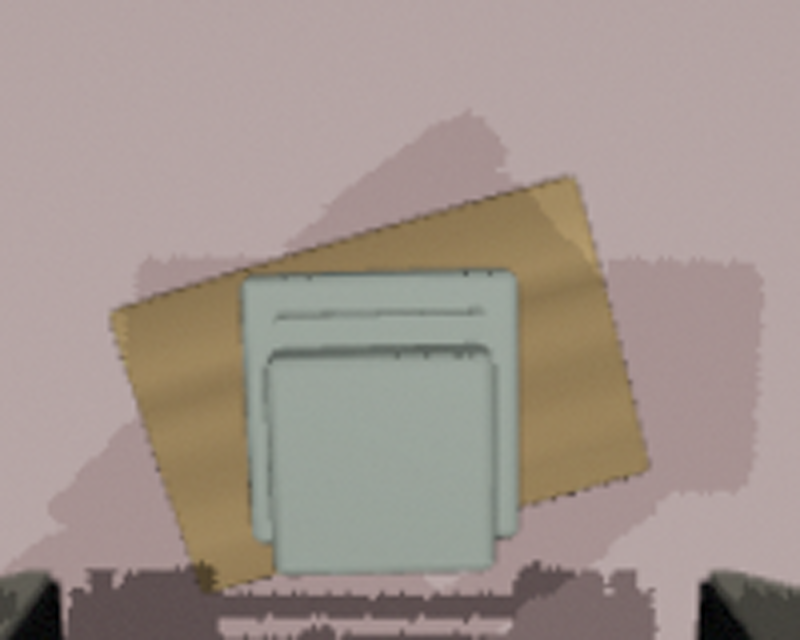

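Run:
```python
from wfit import *
m=W('w6');o=(220,80)
wbox(m,o,4,[((268,353),(-26,26,90)),((490,348),(26,26,90)),((494,572),(26,-26,90)),((277,573),(-26,-26,90))],(453,87,-37))
wbox(m,o,4,[((243,278),(-38,38,28)),((517,270),(38,38,28)),((518,538),(38,-38,28)),((253,540),(-38,-38,28))],(453,87,-37))
wbox(m,o,4,[((110,312),(-70,45,12)),((577,176),(70,45,12)),((650,468),(70,-45,12)),((205,590),(-70,-45,12))],(453,87,-21))
```

```text
box [452.8  86.1] -35.7 res [-1.1 -0.1  2.   0.1  0.7 -0.3 -1.1  0.4]
box [452.5  85.8] -35.5 res [-1.  -0.7  0.9 -0.1  0.4  0.2 -0.4  1. ]
box [454.3  87.4] -20.5 res [-0.8 -0.4  0.4 -0.9  1.   0.5 -0.5  1.3]
```

Run:
```python
from h import *
rel(452.7,86,146,-35.6)
```

```text
target 452.7 86 146 -35.6 -> dp cm [-0.18  0.14 13.29] turn [-0.002  0.002 -0.019] deg 1.1 dist 13.3
```

{"method": "servo_tool", "body": {"plan": [{"dp": [-0.1, 0.1, 1], "turn": [0, 0, -0.01]}, {"dp": [-0.2, 0.1, 3], "turn": [0, 0, -0.02]}, {"dp": [-0.2, 0.1, 5.5], "turn": [0, 0, -0.02]}, {"dp": [-0.2, 0.1, 8.5], "turn": [0, 0, -0.02]}, {"dp": [-0.2, 0.1, 11], "turn": [0, 0, -0.02]}, {"dp": [-0.2, 0.1, 12.7], "turn": [0, 0, -0.02]}, {"dp": [-0.2, 0.1, 13.3], "turn": [0, 0, -0.02]}, {"dp": [-0.2, 0.1, 13.3], "turn": [0, 0, -0.02]}]}}

```text
clock: 11.9
position: [451.8, 85.1, 145.0]
ee_rot: [-2.793, -1.436, 0.007]
ft_force: [0.3, -0.3, 0.5]
finger_gap: 93.2
```

```bash
python3 look.py w7
```

```text
t 11.9 p [451.8  85.1 145. ] psi_y -35.56 tilt 0.28 q [ 0.09  0.44  2.   -0.    0.7   0.71] F [ 0.3 -0.3  0.5] gap 93.2
```

View pics/w7.png

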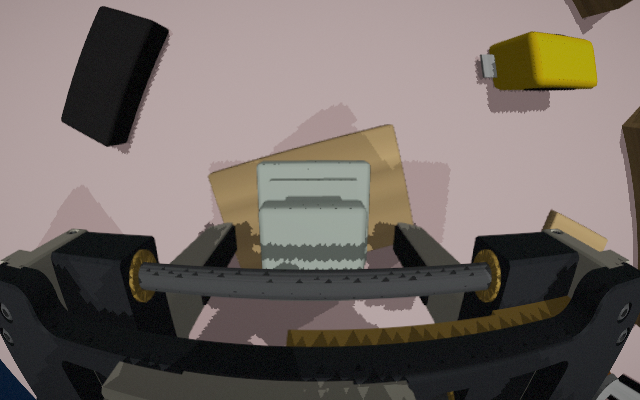

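Aligned and centred: the cap spans columns 260–368. Closing.

{"method": "servo_tool", "body": {"plan": [{"dp": [0, 0, 0], "turn": [-0.002, 0.004, 0]}, {"dp": [0, 0, 0], "turn": [-0.002, 0.004, 0]}, {"dp": [0, 0, 0], "turn": [-0.002, 0.004, 0]}, {"dp": [0, 0, 0], "turn": [-0.002, 0.004, 0]}, {"dp": [0, 0, 0], "turn": [-0.002, 0.004, 0]}, {"dp": [0, 0, 0], "turn": [-0.002, 0.004, 0]}, {"dp": [0, 0, 0], "turn": [-0.002, 0.004, 0]}, {"dp": [0, 0, 0], "turn": [-0.002, 0.004, 0]}, {"dp": [0, 0, 0], "turn": [-0.002, 0.004, 0]}], "fingers": 4.5, "grip_force": 30}}

```text
clock: 12.85
position: [452.1, 85.4, 145.8]
ee_rot: [-2.793, -1.437, -0.001]
ft_force: [-2.4, 2.3, 5.1]
finger_gap: 51.8
```

Run:
```python
from h import *
stat()
```

```text
t 12.85 p [452.1  85.4 145.8] psi_y -35.55 tilt 0.08 q [0.08 0.44 2.   0.   0.7  0.7 ] F [-2.4  2.3  5.1] gap 51.8
```

{"method": "servo_tool", "body": {"plan": [{"dp": [0, 0, -0.3], "turn": [0, 0, 0]}, {"dp": [0, 0, -1], "turn": [0, 0, 0]}, {"dp": [0, 0, -2.5], "turn": [0, 0, 0]}, {"dp": [0, 0, -4.5], "turn": [0, 0, 0]}, {"dp": [0, 0, -7], "turn": [0, 0, 0]}, {"dp": [0, 0, -9.5], "turn": [0, 0, 0]}, {"dp": [0, 0, -11.7], "turn": [0, 0, 0]}, {"dp": [0, 0, -13], "turn": [0, 0, 0]}, {"dp": [0, 0, -13.5], "turn": [0, 0, 0]}, {"dp": [0, 0, -13.5], "turn": [0, 0, 0]}]}}

```text
clock: 13.85
position: [452.0, 85.2, 281.2]
ee_rot: [-2.793, -1.437, -0.002]
ft_force: [0.3, -0.6, -4.9]
finger_gap: 52.0
```

```bash
python3 look.py w8;  python3 - <<'E'
from h import *
rel(621,-125,280,-54.2)
crop(cv2.imread('pics/w8.png'),220,80,200,160,4,'pics/w8z.png')
E
```

```text
t 13.85 p [452.   85.2 281.2] psi_y -35.55 tilt 0.1 q [0.08 0.21 1.9  0.   1.03 0.7 ] F [ 0.3 -0.6 -4.9] gap 52.0
target 621 -125 280 -54.2 -> dp cm [-7.26 25.99  0.03] turn [-0.001 -0.001  0.325] deg 18.6 dist 27.0
```

View pics/w8.png

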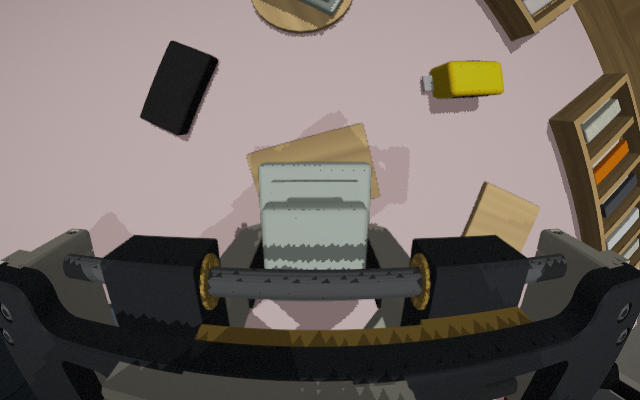

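{"method": "servo_tool", "body": {"plan": [{"dp": [-0.2, 0.7, 0], "turn": [0, 0, 0.01]}, {"dp": [-0.7, 2.5, 0], "turn": [0, 0, 0.04]}, {"dp": [-1.4, 5, 0], "turn": [0, 0, 0.08]}, {"dp": [-2.2, 8, 0], "turn": [0, 0, 0.12]}, {"dp": [-3.1, 11, 0], "turn": [0, 0, 0.16]}, {"dp": [-3.9, 14, 0], "turn": [0, 0, 0.2]}, {"dp": [-4.8, 17, 0], "turn": [0, 0, 0.24]}, {"dp": [-5.6, 20, 0], "turn": [0, 0, 0.28]}, {"dp": [-6.4, 22.8, 0], "turn": [0, 0, 0.31]}, {"dp": [-7, 25, 0], "turn": [0, 0, 0.325]}, {"dp": [-7.3, 26, 0], "turn": [0, 0, 0.325]}, {"dp": [-7.3, 26, 0], "turn": [0, 0, 0.325]}]}}

```text
clock: 15.1
position: [621.0, -126.3, 279.0]
ee_rot: [-2.988, -0.964, 0.001]
ft_force: [-0.5, 1.0, -5.3]
finger_gap: 51.9
```

```bash
python3 look.py w9;  python3 - <<'E'
from h import *
rel(620.4,-125.4,150,-54.2)
crop(cv2.imread('pics/w9.png'),220,80,200,160,4,'pics/w9z.png')
E
```

```text
t 15.1 p [ 621.  -126.3  279. ] psi_y -54.23 tilt 0.12 q [-0.27  0.53  1.44  0.    1.17  0.67] F [-0.5  1.  -5.3] gap 51.9
target 620.4 -125.4 150 -54.2 -> dp cm [-0.    0.02 12.92] turn [-0.003  0.     0.   ] deg 0.1 dist 12.9
```

View pics/w9z.png

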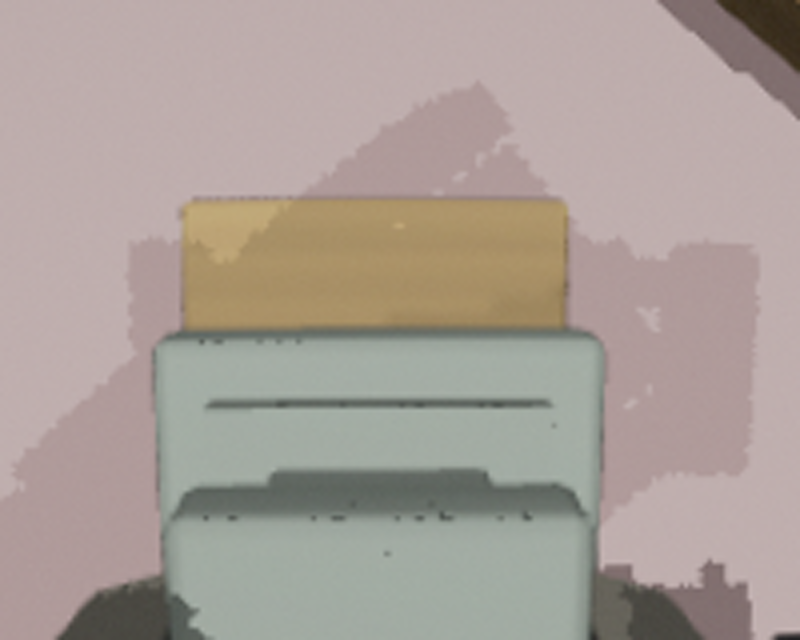

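Run:
```python
from wfit import *
m=W('w9');o=(220,80)
# image right = tool y (-54.2): use local yaw -54.2
wbox(m,o,4,[((181,202),(-55,55,12)),((568,199),(55,55,12))],(621,-125,-54.2))
# foot of held casting : underside z = 279-145.8+12
z=279-145.8+12+16
wbox(m,o,4,[((157,338),(-38,38,z)),((603,334),(38,38,z))],(621,-125,-54.2))
```

```text
box [ 621.  -125.7] -53.8 res [-0.4  0.   0.4  0. ]
box [ 622.1 -127.2] -53.7 res [-2.   0.   1.9  0. ]
```

{"method": "servo_tool", "body": {"plan": [{"dp": [0, 0, 0.7], "turn": [-0.002, 0, 0]}, {"dp": [0, 0, 2.5], "turn": [-0.002, 0, 0]}, {"dp": [0, 0, 4.8], "turn": [-0.002, 0, 0]}, {"dp": [0, 0, 7.3], "turn": [-0.002, 0, 0]}, {"dp": [0, 0, 9.7], "turn": [-0.002, 0, 0]}, {"dp": [0, 0, 11.3], "turn": [-0.002, 0, 0]}, {"dp": [0, 0, 12.2], "turn": [-0.002, 0, 0]}, {"dp": [0, 0, 12.7], "turn": [-0.002, 0, 0]}, {"dp": [0, 0, 12.9], "turn": [-0.002, 0, 0]}, {"dp": [0, 0, 13], "turn": [-0.002, 0, 0]}, {"dp": [0, 0, 13.1], "turn": [-0.002, 0, 0]}, {"dp": [0, 0, 13.1], "turn": [-0.002, 0, 0]}]}}

```text
clock: 16.35
position: [620.4, -125.2, 148.6]
ee_rot: [-2.989, -0.966, -0.0]
ft_force: [-0.5, 0.1, -4.1]
finger_gap: 51.5
```

```bash
python3 look.py w10;  python3 - <<'E'
from h import *
stat()
crop(cv2.imread('pics/w10.png'),200,90,230,170,3.4,'pics/w10z.png')
E
```

```text
t 16.35 p [ 620.4 -125.2  148.6] psi_y -54.19 tilt 0.0 q [-0.27  0.68  1.54  0.    0.93  0.67] F [-0.5  0.1 -4.1] gap 51.5
t 16.4 p [ 620.4 -125.3  148.7] psi_y -54.19 tilt 0.01 q [-0.27  0.68  1.54  0.    0.93  0.67] F [ 0.5  0.9 -5.4] gap 51.7
```

View pics/w10z.png

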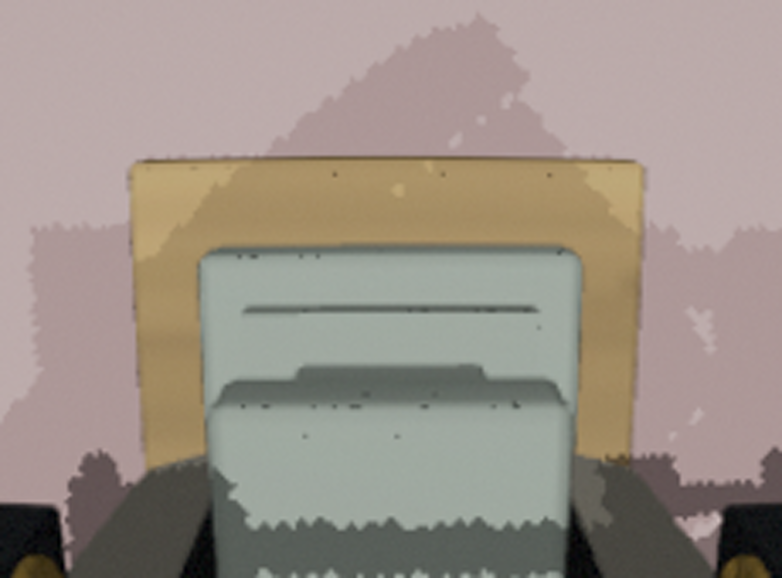

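Run:
```python
from wfit import *
m=W('w10');o=(200,90)
wbox(m,o,3.4,[((131,162),(-55,55,12)),((643,163),(55,55,12))],(621,-125,-54.2))
wbox(m,o,3.4,[((200,251),(-38,38,30.8)),((580,251),(38,38,30.8))],(621,-125,-54.2))
```

```text
box [ 620.7 -125.5] -54.4 res [-1.3  0.   1.3  0. ]
box [ 621.6 -125.8] -54.2 res [-1.8  0.   1.8  0. ]
```

Within 1 mm and aligned. Lowering onto the board.

{"method": "servo_tool", "body": {"plan": [{"dp": [0, 0, 0.1], "turn": [0, 0, 0]}, {"dp": [0, 0, 0.15], "turn": [0, 0, 0]}, {"dp": [0, 0, 0.2], "turn": [0, 0, 0]}, {"dp": [0, 0, 0.25], "turn": [0, 0, 0]}, {"dp": [0, 0, 0.3], "turn": [0, 0, 0]}, {"dp": [0, 0, 0.35], "turn": [0, 0, 0]}, {"dp": [0, 0, 0.35], "turn": [0, 0, 0]}]}}

```text
clock: 17.1
position: [620.4, -125.3, 145.9]
ee_rot: [-2.989, -0.966, -0.0]
ft_force: [-3.6, 1.0, 5.6]
finger_gap: 51.3
```

{"method": "servo_tool", "body": {"plan": [{"dp": [0, 0, 0], "turn": [0, 0, 0]}, {"dp": [0, 0, 0], "turn": [0, 0, 0]}, {"dp": [0, 0, 0], "turn": [0, 0, 0]}, {"dp": [0, 0, 0], "turn": [0, 0, 0]}, {"dp": [0, 0, 0], "turn": [0, 0, 0]}, {"dp": [0, 0, 0], "turn": [0, 0, 0]}, {"dp": [0, 0, 0], "turn": [0, 0, 0]}], "fingers": 9.3}}

```text
clock: 17.8
position: [620.4, -125.3, 145.9]
ee_rot: [-2.989, -0.966, -0.0]
ft_force: [0.4, -0.6, -0.3]
finger_gap: 92.9
```

{"method": "servo_tool", "body": {"plan": [{"dp": [0, 0, -0.5], "turn": [0, 0, 0]}, {"dp": [0, 0, -2], "turn": [0, 0, 0]}, {"dp": [0, 0, -4.5], "turn": [0, 0, 0]}, {"dp": [0, 0, -7.5], "turn": [0, 0, 0]}, {"dp": [0, 0, -10.5], "turn": [0, 0, 0]}, {"dp": [0, 0, -13], "turn": [0, 0, 0]}, {"dp": [0, 0, -13.5], "turn": [0, 0, 0]}, {"dp": [0, 0, -13.5], "turn": [0, 0, 0]}, {"dp": [0, 0, -13.5], "turn": [0, 0, 0]}]}}

```text
clock: 18.7
position: [620.0, -125.2, 279.9]
ee_rot: [-2.989, -0.966, 0.002]
ft_force: [-0.1, -0.5, -0.4]
finger_gap: 93.1
```

```bash
python3 look.py w11;  python3 - <<'E'
from h import *
stat()
crop(cv2.imread('pics/w11.png'),220,80,200,160,4,'pics/w11z.png')
rel(578,287,285,24.6); rel(578,287,285,24.6-180)
E
```

```text
t 18.7 p [ 620.  -125.2  279.9] psi_y -54.19 tilt 0.09 q [-0.27  0.52  1.45 -0.    1.17  0.67] F [-0.1 -0.5 -0.4] gap 93.1
t 18.75 p [ 620.  -125.2  279.6] psi_y -54.19 tilt 0.12 q [-0.27  0.52  1.45  0.    1.17  0.67] F [-0.6 -0.9 -0. ] gap 93.2
target 578 287 285 24.6 -> dp cm [ 20.71 -35.89  -0.51] turn [-0.002 -0.    -1.375] deg 78.8 dist 41.4
target 578 287 285 -155.4 -> dp cm [ 20.71 -35.89  -0.51] turn [-0.     0.002  1.766] deg 101.2 dist 41.4
```

View pics/w11z.png

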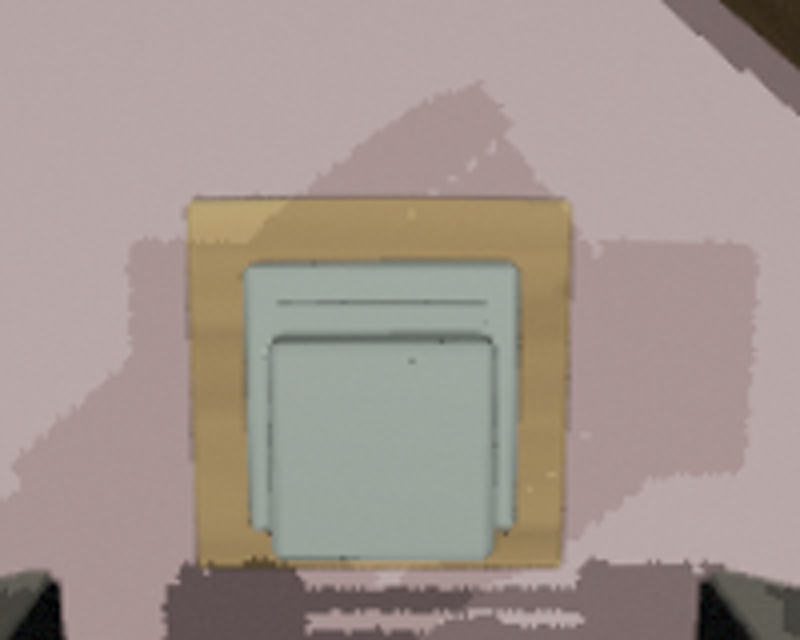

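The square casting stands centred and lined up with the square board, with even margins. Next is the oblong casting.

{"method": "servo_tool", "body": {"plan": [{"dp": [0.6, -1.1, 0], "turn": [0, 0, -0.04]}, {"dp": [2.2, -3.8, -0.1], "turn": [0, 0, -0.14]}, {"dp": [4.3, -7.4, -0.2], "turn": [0, 0, -0.28]}, {"dp": [6.4, -11.1, -0.2], "turn": [0, 0, -0.42]}, {"dp": [8.5, -14.7, -0.3], "turn": [0, 0, -0.56]}, {"dp": [10.6, -18.4, -0.3], "turn": [0, 0, -0.7]}, {"dp": [12.7, -22, -0.4], "turn": [0, 0, -0.84]}, {"dp": [14.8, -25.6, -0.4], "turn": [0, 0, -0.98]}, {"dp": [16.9, -29.3, -0.5], "turn": [0, 0, -1.12]}, {"dp": [18.9, -32.8, -0.5], "turn": [0, 0, -1.25]}, {"dp": [20.3, -35.2, -0.5], "turn": [0, 0, -1.34]}, {"dp": [20.7, -35.9, -0.5], "turn": [0, 0, -1.375]}]}}

```text
clock: 19.95
position: [576.4, 290.1, 283.8]
ee_rot: [-1.686, -2.647, 0.002]
ft_force: [0.4, -0.7, -0.2]
finger_gap: 93.0
```

{"method": "servo_tool", "body": {"plan": [{"dp": [0, 0, 0], "turn": [0, 0, 0]}, {"dp": [0, 0, 0], "turn": [0, 0, 0]}]}}

```text
clock: 20.15
position: [576.2, 289.6, 283.2]
ee_rot: [-1.687, -2.646, 0.004]
ft_force: [-0.2, -0.0, -0.6]
finger_gap: 92.8
```

```bash
python3 look.py w12;  python3 - <<'E'
from h import *
crop(cv2.imread('pics/w12.png'),220,80,200,160,4,'pics/w12z.png')
E
```

```text
t 20.15 p [576.2 289.6 283.2] psi_y 24.96 tilt 0.26 q [ 0.39  0.54  1.4   0.    1.2  -0.04] F [-0.2 -0.  -0.6] gap 92.8
```

View pics/w12.png

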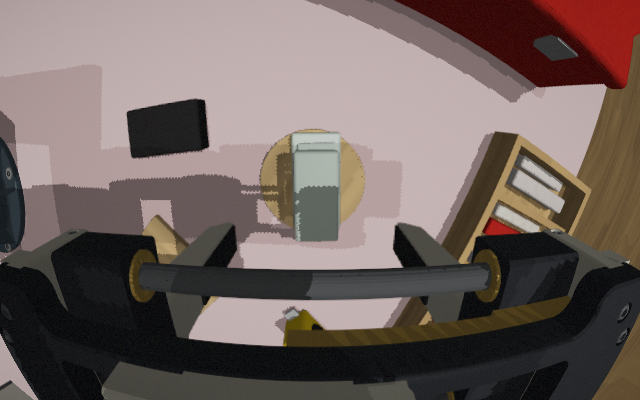

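View pics/w12z.png

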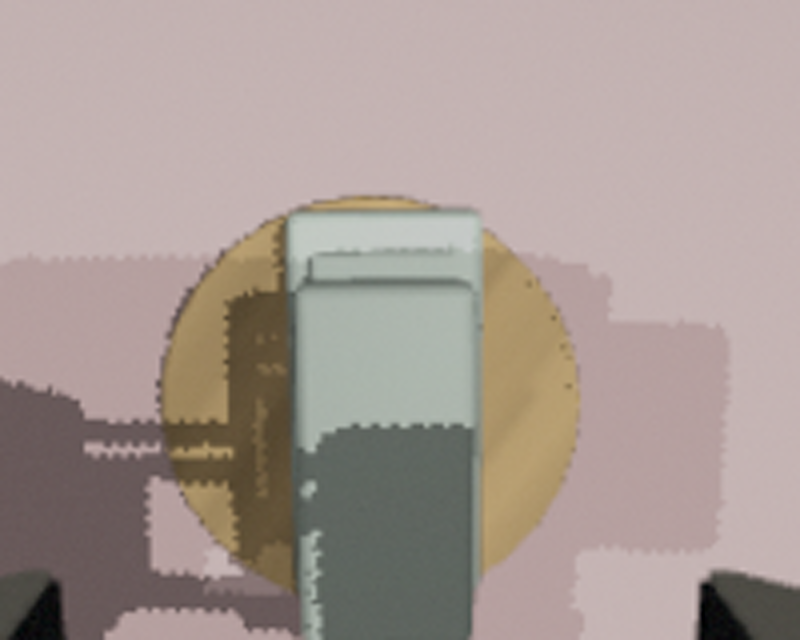

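Run:
```python
from wfit import *
m=W('w12');o=(220,80)
wbox(m,o,4,[((296,288),(42,20,100)),((475,284),(42,-20,100)),((302,642),(-42,20,100)),((471,642),(-42,-20,100))],(578,287,115))
wbox(m,o,4,[((287,212),(55,27,28)),((481,212),(55,-27,28))],(578,287,115))
wcirc(m,o,4,[(161,390),(580,398),(370,196),(205,270),(545,270),(568,340),(185,480),(500,565)],62,12,(575,282))
rel(577,288,147+12+2,24.9)
```

```text
box [578.1 287.7] 115.2 res [-1.  -1.4  0.8 -0.6 -0.4  1.3  0.5  1.2]
box [578.  286.6] 115.0 res [-0.6  0.   0.6  0. ]
circ [575.6 283. ] [-0.1 -0.8 -1.   0.4  2.  -1.6 -2.2  0.2]
target 577 288 161 24.9 -> dp cm [-0.15  0.05 12.25] turn [-0.004 -0.002  0.   ] deg 0.2 dist 12.2
```

Run:
```python
from h import *
rel(578,287.3,156,25.1)
```

```text
target 578 287.3 156 25.1 -> dp cm [-0.26  0.11 12.75] turn [-0.004 -0.002 -0.003] deg 0.3 dist 12.7
```

{"method": "servo_tool", "body": {"plan": [{"dp": [-0.1, 0.1, 1], "turn": [-0.004, -0.002, 0]}, {"dp": [-0.3, 0.1, 3], "turn": [-0.004, -0.002, -0.003]}, {"dp": [-0.3, 0.1, 5.5], "turn": [-0.004, -0.002, -0.003]}, {"dp": [-0.3, 0.1, 8.5], "turn": [-0.004, -0.002, -0.003]}, {"dp": [-0.3, 0.1, 11], "turn": [-0.004, -0.002, -0.003]}, {"dp": [-0.3, 0.1, 12.3], "turn": [-0.004, -0.002, -0.003]}, {"dp": [-0.3, 0.1, 12.7], "turn": [-0.004, -0.002, -0.003]}, {"dp": [-0.3, 0.1, 12.7], "turn": [-0.004, -0.002, -0.003]}, {"dp": [-0.3, 0.1, 12.7], "turn": [-0.004, -0.002, -0.003]}]}}

```text
clock: 21.1
position: [578.6, 286.9, 157.6]
ee_rot: [1.686, 2.649, 0.002]
ft_force: [0.5, 0.9, 0.8]
finger_gap: 93.0
```

```bash
python3 look.py w13
```

```text
t 21.1 p [578.6 286.9 157.6] psi_y 25.06 tilt 0.12 q [ 0.39  0.69  1.5  -0.    0.96 -0.05] F [0.5 0.9 0.8] gap 93.0
```

View pics/w13.png

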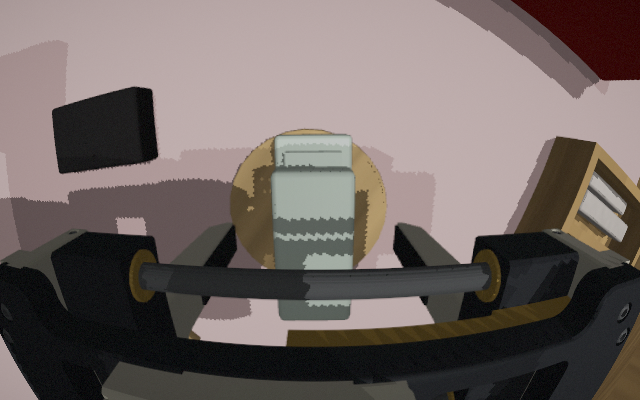

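Cap centred (columns 273–354) and aligned. Closing.

{"method": "servo_tool", "body": {"plan": [{"dp": [0, 0, 0.1], "turn": [0, 0, 0]}, {"dp": [0, 0, 0.1], "turn": [0, 0, 0]}, {"dp": [0, 0, 0.1], "turn": [0, 0, 0]}, {"dp": [0, 0, 0.1], "turn": [0, 0, 0]}, {"dp": [0, 0, 0.1], "turn": [0, 0, 0]}, {"dp": [0, 0, 0.1], "turn": [0, 0, 0]}, {"dp": [0, 0, 0.1], "turn": [0, 0, 0]}, {"dp": [0, 0, 0.1], "turn": [0, 0, 0]}, {"dp": [0, 0, 0.1], "turn": [0, 0, 0]}, {"dp": [0, 0, 0.1], "turn": [0, 0, 0]}, {"dp": [0, 0, 0.1], "turn": [0, 0, 0]}], "fingers": 3.3, "grip_force": 35}}

```text
clock: 22.25
position: [578.5, 287.0, 156.7]
ee_rot: [1.686, 2.65, 0.002]
ft_force: [-1.2, 0.0, 0.2]
finger_gap: 39.6
```

Run:
```python
from h import *
stat()
```

```text
t 22.25 p [578.5 287.  156.7] psi_y 25.07 tilt 0.11 q [ 0.39  0.69  1.5  -0.    0.96 -0.05] F [-1.2  0.   0.2] gap 39.6
```

{"method": "servo_tool", "body": {"plan": [{"dp": [0, 0, -0.3], "turn": [0, 0, 0]}, {"dp": [0, 0, -1], "turn": [0, 0, 0]}, {"dp": [0, 0, -2.5], "turn": [0, 0, 0]}, {"dp": [0, 0, -4.5], "turn": [0, 0, 0]}, {"dp": [0, 0, -7], "turn": [0, 0, 0]}, {"dp": [0, 0, -9.5], "turn": [0, 0, 0]}, {"dp": [0, 0, -11.7], "turn": [0, 0, 0]}, {"dp": [0, 0, -12.7], "turn": [0, 0, 0]}, {"dp": [0, 0, -13], "turn": [0, 0, 0]}, {"dp": [0, 0, -13], "turn": [0, 0, 0]}]}}

```text
clock: 23.25
position: [578.1, 286.8, 286.5]
ee_rot: [1.686, 2.65, 0.002]
ft_force: [-0.6, -0.0, -6.0]
finger_gap: 39.7
```

```bash
python3 look.py w14
python3 - <<'E'
from h import *
rel(454.3,87.6,286,69.4)
crop(cv2.imread('pics/w14.png'),200,90,230,170,3.4,'pics/w14z.png')
E
```

```text
t 23.25 p [578.1 286.8 286.5] psi_y 25.07 tilt 0.09 q [ 0.39  0.54  1.4  -0.    1.2  -0.05] F [-0.6 -0.  -6. ] gap 39.7
target 454.3 87.6 286 69.4 -> dp cm [-12.8  -19.64  -0.03] turn [ 0.     0.    -0.774] deg 44.3 dist 23.4
```

View pics/w14z.png

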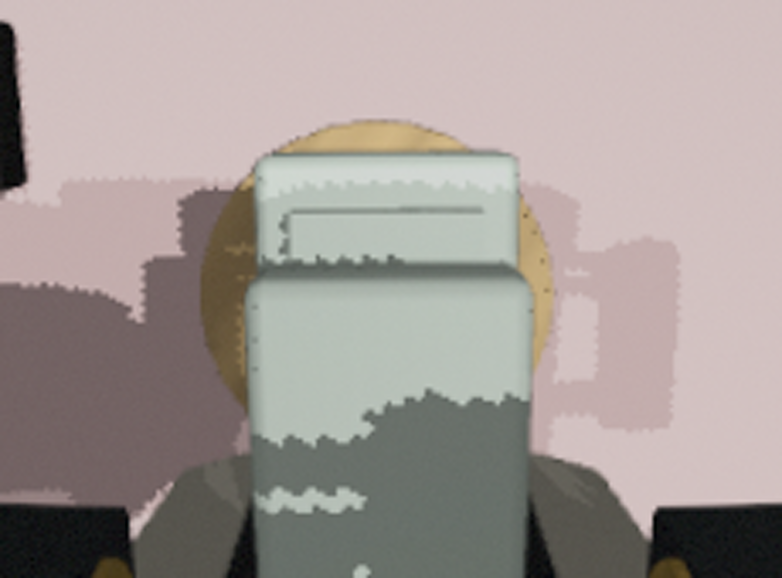

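{"method": "servo_tool", "body": {"plan": [{"dp": [-0.4, -0.6, 0], "turn": [0, 0, -0.02]}, {"dp": [-1.3, -2, 0], "turn": [0, 0, -0.08]}, {"dp": [-2.6, -4, 0], "turn": [0, 0, -0.16]}, {"dp": [-4, -6.2, 0], "turn": [0, 0, -0.24]}, {"dp": [-5.5, -8.4, 0], "turn": [0, 0, -0.33]}, {"dp": [-7, -10.7, 0], "turn": [0, 0, -0.42]}, {"dp": [-8.5, -13, 0], "turn": [0, 0, -0.51]}, {"dp": [-10, -15.3, 0], "turn": [0, 0, -0.6]}, {"dp": [-11.4, -17.5, 0], "turn": [0, 0, -0.69]}, {"dp": [-12.4, -19, 0], "turn": [0, 0, -0.75]}, {"dp": [-12.8, -19.6, 0], "turn": [0, 0, -0.774]}, {"dp": [-12.8, -19.6, 0], "turn": [0, 0, -0.774]}]}}

```text
clock: 24.5
position: [453.8, 86.9, 285.3]
ee_rot: [-0.561, -3.091, 0.001]
ft_force: [0.2, 0.8, -6.1]
finger_gap: 39.6
```

{"method": "servo_tool", "body": {"plan": [{"dp": [0, 0, 0], "turn": [0, 0, 0]}, {"dp": [0, 0, 0], "turn": [0, 0, 0]}]}}

```text
clock: 24.7
position: [453.8, 87.1, 285.0]
ee_rot: [-0.561, -3.09, 0.001]
ft_force: [-0.2, -1.0, -5.7]
finger_gap: 39.6
```

```bash
python3 look.py w15
python3 - <<'E'
from h import *
rel(454.3,87.6,160,69.4)
crop(cv2.imread('pics/w15.png'),200,90,230,170,3.4,'pics/w15z.png')
E
```

```text
t 24.7 p [453.8  87.1 285. ] psi_y 69.41 tilt 0.06 q [ 0.09  0.21  1.89 -0.    1.04 -1.12] F [-0.2 -1.  -5.7] gap 39.6
target 454.3 87.6 160 69.4 -> dp cm [-0.04  0.06 12.51] turn [-0.001 -0.001  0.   ] deg 0.1 dist 12.5
```

View pics/w15z.png

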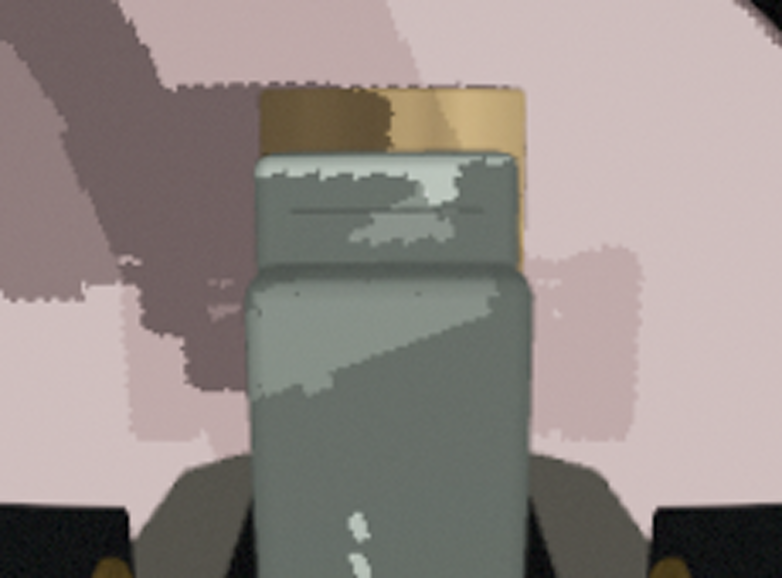

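Run:
```python
from wfit import *
m=W('w15');o=(200,90)
wbox(m,o,3.4,[((260,90),(70,45,12)),((525,90),(70,-45,12))],(454,87,159.4))
z=285-156.7+12+16
wbox(m,o,3.4,[((256,156),(55,27,z)),((519,155),(55,-27,z))],(454,87,159.4))
```

```text
box [453.8  87. ] 159.4 res [-0.5  0.   0.5  0. ]
box [453.2  86.1] 159.6 res [-1.  0.  1.  0.]
```

{"method": "servo_tool", "body": {"plan": [{"dp": [0, 0, 0.7], "turn": [0, 0, 0]}, {"dp": [0, 0.1, 2.5], "turn": [0, 0, 0]}, {"dp": [0, 0.1, 4.8], "turn": [0, 0, 0]}, {"dp": [0, 0.1, 7.3], "turn": [0, 0, 0]}, {"dp": [0, 0.1, 9.5], "turn": [0, 0, 0]}, {"dp": [0, 0.1, 11], "turn": [0, 0, 0]}, {"dp": [0, 0.1, 11.9], "turn": [0, 0, 0]}, {"dp": [0, 0.1, 12.3], "turn": [0, 0, 0]}, {"dp": [0, 0.1, 12.5], "turn": [0, 0, 0]}, {"dp": [0, 0.1, 12.6], "turn": [0, 0, 0]}, {"dp": [0, 0.1, 12.6], "turn": [0, 0, 0]}, {"dp": [0, 0.1, 12.6], "turn": [0, 0, 0]}]}}

```text
clock: 25.95
position: [454.3, 88.1, 159.5]
ee_rot: [-0.561, -3.091, 0.0]
ft_force: [0.2, -0.4, -5.3]
finger_gap: 39.7
```

```bash
python3 look.py w16
python3 - <<'E'
from h import *
rel(454.3,87.6,160,69.4)
crop(cv2.imread('pics/w16.png'),200,90,230,170,3.4,'pics/w16z.png')
E
```

```text
t 25.95 p [454.3  88.1 159.5] psi_y 69.42 tilt 0.01 q [ 0.09  0.42  1.99 -0.    0.74 -1.12] F [ 0.2 -0.4 -5.3] gap 39.7
target 454.3 87.6 160 69.4 -> dp cm [-0.02 -0.04 -0.06] turn [-0. -0.  0.] deg 0.0 dist 0.1
```

View pics/w16z.png

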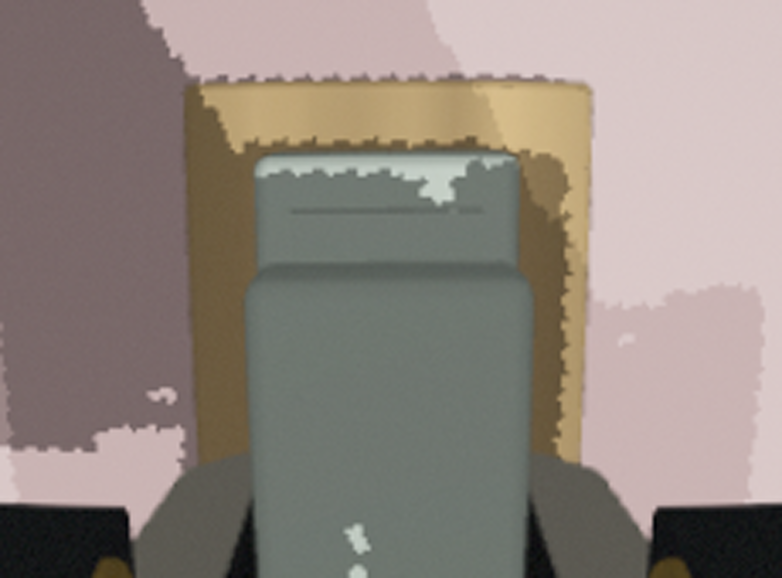

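Run:
```python
from wfit import *
m=W('w16');o=(200,90)
wbox(m,o,3.4,[((184,87),(70,45,12)),((592,86),(70,-45,12))],(454,87,159.4))
z=159.5-156.7+12+16
wbox(m,o,3.4,[((255,156),(55,27,z)),((519,155),(55,-27,z))],(454,87,159.4))
```

```text
box [454.3  87. ] 159.5 res [-0.6  0.   0.6  0. ]
box [453.9  87. ] 159.6 res [-0.8  0.   0.8  0. ]
```

Under 0.5 mm off. Setting it down.

{"method": "servo_tool", "body": {"plan": [{"dp": [0, 0, 0.1], "turn": [0, 0, 0]}, {"dp": [0, 0, 0.15], "turn": [0, 0, 0]}, {"dp": [0, 0, 0.2], "turn": [0, 0, 0]}, {"dp": [0, 0, 0.25], "turn": [0, 0, 0]}, {"dp": [0, 0, 0.3], "turn": [0, 0, 0]}, {"dp": [0, 0, 0.35], "turn": [0, 0, 0]}, {"dp": [0, 0, 0.35], "turn": [0, 0, 0]}]}}

```text
clock: 26.7
position: [454.3, 88.1, 156.6]
ee_rot: [-0.561, -3.091, 0.0]
ft_force: [-4.7, -2.1, 9.6]
finger_gap: 39.5
```

{"method": "servo_tool", "body": {"plan": [{"dp": [0, 0, 0], "turn": [0, 0, 0]}, {"dp": [0, 0, 0], "turn": [0, 0, 0]}, {"dp": [0, 0, 0], "turn": [0, 0, 0]}, {"dp": [0, 0, 0], "turn": [0, 0, 0]}, {"dp": [0, 0, 0], "turn": [0, 0, 0]}, {"dp": [0, 0, 0], "turn": [0, 0, 0]}, {"dp": [0, 0, 0], "turn": [0, 0, 0]}, {"dp": [0, 0, 0], "turn": [0, 0, 0]}], "fingers": 9.3}}

```text
clock: 27.5
position: [454.3, 88.1, 156.6]
ee_rot: [-0.561, -3.091, 0.0]
ft_force: [-0.1, -0.3, 0.1]
finger_gap: 92.4
```

{"method": "servo_tool", "body": {"plan": [{"dp": [0, 0, -0.5], "turn": [0, 0, 0]}, {"dp": [0, 0, -2], "turn": [0, 0, 0]}, {"dp": [0, 0, -4.5], "turn": [0, 0, 0]}, {"dp": [0, 0, -7.5], "turn": [0, 0, 0]}, {"dp": [0, 0, -10.5], "turn": [0, 0, 0]}, {"dp": [0, 0, -12.5], "turn": [0, 0, 0]}, {"dp": [0, 0, -13], "turn": [0, 0, 0]}, {"dp": [0, 0, -13], "turn": [0, 0, 0]}, {"dp": [0, 0, -13], "turn": [0, 0, 0]}]}}

```text
clock: 28.4
position: [453.9, 88.1, 285.6]
ee_rot: [-0.561, -3.09, 0.001]
ft_force: [0.1, 0.3, -0.4]
finger_gap: 93.0
```

```bash
python3 look.py w17
python3 - <<'E'
from h import *
crop(cv2.imread('pics/w17.png'),200,70,230,190,3.4,'pics/w17z.png')
rel(429.5,-353,282,-10);rel(429.5,-353,282,-40)
E
```

```text
t 28.4 p [453.9  88.1 285.6] psi_y 69.42 tilt 0.09 q [ 0.09  0.21  1.89 -0.    1.04 -1.12] F [ 0.1  0.3 -0.4] gap 93.0
target 429.5 -353 282 -10 -> dp cm [-13.22 -42.15   0.38] turn [-2.000e-03 -1.000e-03  1.386e+00] deg 79.4 dist 44.2
target 429.5 -353 282 -40 -> dp cm [-13.22 -42.15   0.38] turn [-0.002 -0.     1.91 ] deg 109.4 dist 44.2
```

View pics/w17z.png

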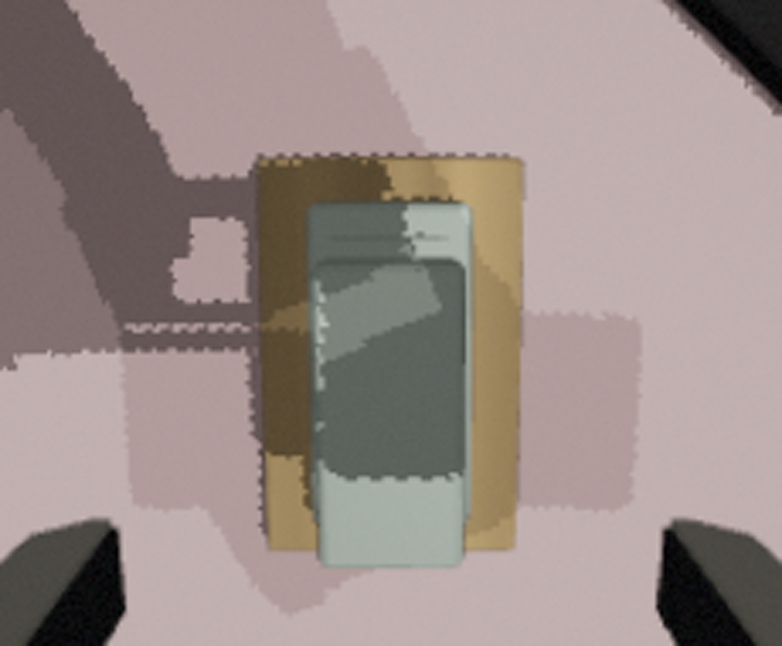

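The oblong casting is centred and parallel on its board. Back to the spool on the rack.

{"method": "servo_tool", "body": {"plan": [{"dp": [-0.4, -1.2, 0], "turn": [0, 0, 0.04]}, {"dp": [-1.3, -4.2, 0], "turn": [0, 0, 0.14]}, {"dp": [-2.6, -8.4, 0.1], "turn": [0, 0, 0.28]}, {"dp": [-4, -12.7, 0.1], "turn": [0, 0, 0.42]}, {"dp": [-5.3, -17, 0.2], "turn": [0, 0, 0.56]}, {"dp": [-6.7, -21.3, 0.2], "turn": [0, 0, 0.7]}, {"dp": [-8, -25.6, 0.3], "turn": [0, 0, 0.84]}, {"dp": [-9.4, -29.9, 0.3], "turn": [0, 0, 0.98]}, {"dp": [-10.7, -34.2, 0.4], "turn": [0, 0, 1.12]}, {"dp": [-12, -38.3, 0.4], "turn": [0, 0, 1.26]}, {"dp": [-12.9, -41.2, 0.4], "turn": [0, 0, 1.35]}, {"dp": [-13.2, -42.1, 0.4], "turn": [0, 0, 1.386]}]}}

```text
clock: 29.65
position: [428.2, -355.3, 280.7]
ee_rot: [-2.412, -2.01, 0.004]
ft_force: [-0.7, 1.2, -0.1]
finger_gap: 93.3
```

{"method": "servo_tool", "body": {"plan": [{"dp": [0, 0, 0], "turn": [0, 0, 0]}, {"dp": [0, 0, 0], "turn": [0, 0, 0]}]}}

```text
clock: 29.85
position: [427.8, -354.7, 280.1]
ee_rot: [-2.41, -2.01, 0.004]
ft_force: [0.2, -0.3, -0.0]
finger_gap: 92.9
```

```bash
python3 look.py w18
python3 - <<'E'
from h import *
crop(cv2.imread('pics/w18.png'),240,100,160,150,4,'pics/w18z.png')
E
```

```text
t 29.85 p [ 427.8 -354.7  280.1] psi_y -10.35 tilt 0.24 q [-0.78  0.39  1.66 -0.    1.1  -0.59] F [ 0.2 -0.3 -0. ] gap 92.9
```

View pics/w18z.png

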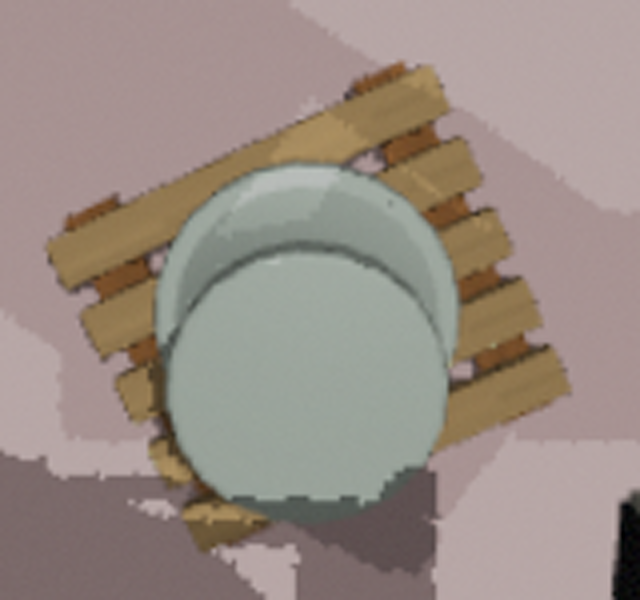

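Run:
```python
from wfit import *
m=W('w18');o=(240,100)
c=wcirc(m,o,4,[(167,380),(448,380),(305,249),(308,522),(212,283),(403,285)],30,114,(429.5,-353))
wcirc(m,o,4,[(155,310),(459,310),(308,163),(220,200),(400,200)],42,34,(429.5,-353))
rel(c[0],c[1],170,-10)
```

```text
circ [ 430. -353.] [-0.9 -0.7 -0.3 -1.2 -0.2 -0.3]
circ [ 429.9 -355.1] [-0.4 -0.8  1.6 -0.9 -0.2]
target 429.95029716876223 -352.9842671762883 170 -10 -> dp cm [ 0.17  0.2  11.03] turn [-0.004 -0.    -0.005] deg 0.4 dist 11.0
```

{"method": "servo_tool", "body": {"plan": [{"dp": [0.1, 0.1, 1], "turn": [-0.004, 0, 0]}, {"dp": [0.1, 0.2, 3], "turn": [-0.004, 0, 0]}, {"dp": [0.1, 0.2, 5.5], "turn": [-0.004, 0, 0]}, {"dp": [0.1, 0.2, 8], "turn": [-0.004, 0, 0]}, {"dp": [0.1, 0.2, 9.8], "turn": [-0.004, 0, 0]}, {"dp": [0.1, 0.2, 10.7], "turn": [-0.004, 0, 0]}, {"dp": [0.1, 0.2, 11], "turn": [-0.004, 0, 0]}, {"dp": [0.1, 0.2, 11], "turn": [-0.004, 0, 0]}, {"dp": [0.1, 0.2, 11], "turn": [-0.004, 0, 0]}]}}

```text
clock: 30.8
position: [430.1, -353.8, 171.1]
ee_rot: [2.411, 2.013, 0.001]
ft_force: [0.5, -0.2, -0.2]
finger_gap: 92.9
```

```bash
python3 look.py w19
```

```text
t 30.8 p [ 430.1 -353.8  171.1] psi_y -10.28 tilt 0.08 q [-0.77  0.53  1.74  0.    0.87 -0.59] F [ 0.5 -0.2 -0.2] gap 92.9
```

View pics/w19.png

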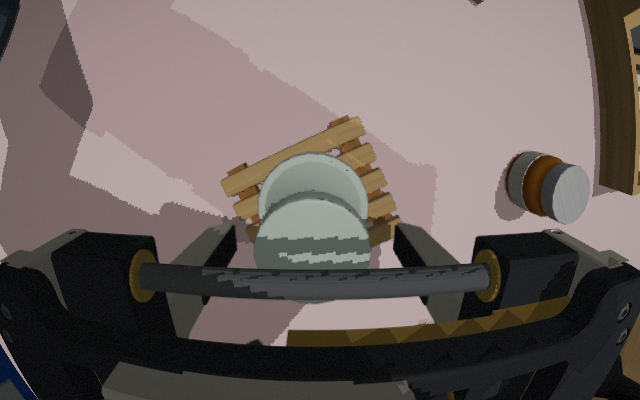

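Centred (cap columns 254–371). Closing.

{"method": "servo_tool", "body": {"plan": [{"dp": [0, 0, 0], "turn": [0, 0, 0]}, {"dp": [0, 0, 0], "turn": [0, 0, 0]}, {"dp": [0, 0, 0], "turn": [0, 0, 0]}, {"dp": [0, 0, 0], "turn": [0, 0, 0]}, {"dp": [0, 0, 0], "turn": [0, 0, 0]}, {"dp": [0, 0, 0], "turn": [0, 0, 0]}, {"dp": [0, 0, 0], "turn": [0, 0, 0]}, {"dp": [0, 0, 0], "turn": [0, 0, 0]}], "fingers": 5.2, "grip_force": 30}}

```text
clock: 31.65
position: [429.9, -353.7, 171.2]
ee_rot: [2.411, 2.013, 0.0]
ft_force: [-4.2, 1.3, 3.0]
finger_gap: 59.6
```

{"method": "servo_tool", "body": {"plan": [{"dp": [0, 0, -0.3], "turn": [0, 0, 0]}, {"dp": [0, 0, -1], "turn": [0, 0, 0]}, {"dp": [0, 0, -2.5], "turn": [0, 0, 0]}, {"dp": [0, 0, -4.5], "turn": [0, 0, 0]}, {"dp": [0, 0, -7], "turn": [0, 0, 0]}, {"dp": [0, 0, -9.5], "turn": [0, 0, 0]}, {"dp": [0, 0, -11.7], "turn": [0, 0, 0]}, {"dp": [0, 0, -13], "turn": [0, 0, 0]}, {"dp": [0, 0, -13.5], "turn": [0, 0, 0]}, {"dp": [0, 0, -13.5], "turn": [0, 0, 0]}]}}

```text
clock: 32.65
position: [429.8, -353.6, 306.1]
ee_rot: [2.411, 2.013, 0.0]
ft_force: [-0.3, -0.1, -5.3]
finger_gap: 59.5
```

Run:
```python
from h import *
stat()
rel(575.5,283,300,-10);rel(575.5,283,300,26)
```

```text
t 32.65 p [ 429.8 -353.6  306.1] psi_y -10.29 tilt 0.06 q [-0.77  0.36  1.63  0.    1.15 -0.59] F [-0.3 -0.1 -5.3] gap 59.5
target 575.5 283 300 -10 -> dp cm [65.24  2.97  0.59] turn [ 0.001  0.    -0.005] deg 0.3 dist 65.3
target 575.5 283 300 26 -> dp cm [65.24  2.97  0.59] turn [ 0.001  0.001 -0.633] deg 36.3 dist 65.3
```

Run:
```python
from h import *
D=ctrl.camera_model('side')
for uv in ((268,125),(372,120)): print(onz(D,uv,0).round())
rel(505,-20,306,-10)
```

```text
[439. 572.   0.]
[813. 574.   0.]
target 505 -20 306 -10 -> dp cm [34.17  1.44 -0.  ] turn [ 0.001  0.    -0.005] deg 0.3 dist 34.2
```

{"method": "servo_tool", "body": {"plan": [{"dp": [0.7, 0, 0], "turn": [0, 0, 0]}, {"dp": [2.4, 0.1, 0], "turn": [0, 0, 0]}, {"dp": [5.2, 0.2, 0], "turn": [0, 0, 0]}, {"dp": [8.7, 0.4, 0], "turn": [0, 0, 0]}, {"dp": [12.2, 0.5, 0], "turn": [0, 0, 0]}, {"dp": [15.7, 0.7, 0], "turn": [0, 0, 0]}, {"dp": [19.2, 0.8, 0], "turn": [0, 0, 0]}, {"dp": [22.7, 1, 0], "turn": [0, 0, 0]}, {"dp": [26.2, 1.1, 0], "turn": [0, 0, 0]}, {"dp": [29.5, 1.3, 0], "turn": [0, 0, 0]}, {"dp": [32.3, 1.4, 0], "turn": [0, 0, 0]}, {"dp": [34, 1.5, 0], "turn": [0, 0, 0]}]}}

```text
clock: 33.85
position: [504.8, -18.7, 305.4]
ee_rot: [-2.41, -2.015, 0.0]
ft_force: [-0.4, -0.6, -5.1]
finger_gap: 59.3
```

Run:
```python
from h import *
stat()
rel(575.5,283,300,-10)
```

```text
t 33.85 p [504.8 -18.7 305.4] psi_y -10.18 tilt 0.02 q [-0.13  0.27  1.76  0.    1.11  0.05] F [-0.4 -0.6 -5.1] gap 59.3
target 575.5 283 300 -10 -> dp cm [30.95  1.63  0.54] turn [-0.    -0.    -0.003] deg 0.2 dist 31.0
```

{"method": "servo_tool", "body": {"plan": [{"dp": [0.7, 0, 0], "turn": [0, 0, 0]}, {"dp": [2.4, 0.1, 0], "turn": [0, 0, 0]}, {"dp": [5.1, 0.3, 0], "turn": [0, 0, 0]}, {"dp": [8.3, 0.4, 0], "turn": [0, 0, 0]}, {"dp": [11.5, 0.6, 0], "turn": [0, 0, 0]}, {"dp": [14.7, 0.8, 0], "turn": [0, 0, 0]}, {"dp": [17.9, 0.9, 0], "turn": [0, 0, 0]}, {"dp": [21.1, 1.1, 0], "turn": [0, 0, 0]}, {"dp": [24.3, 1.3, 0], "turn": [0, 0, 0]}, {"dp": [27.4, 1.4, 0], "turn": [0, 0, 0]}, {"dp": [29.8, 1.6, 0], "turn": [0, 0, 0]}, {"dp": [31, 1.6, 0], "turn": [0, 0, 0]}]}}

```text
clock: 35.05
position: [574.9, 285.3, 304.5]
ee_rot: [-2.408, -2.016, 0.002]
ft_force: [-0.1, -0.4, -4.6]
finger_gap: 59.4
```

{"method": "servo_tool", "body": {"plan": [{"dp": [0, 0, 0], "turn": [0, 0, 0]}, {"dp": [0, 0, 0], "turn": [0, 0, 0]}, {"dp": [0, 0, 0], "turn": [0, 0, 0]}]}}

```text
clock: 35.35
position: [574.7, 284.3, 304.4]
ee_rot: [-2.409, -2.015, 0.003]
ft_force: [0.5, 0.5, -5.7]
finger_gap: 59.1
```

```bash
python3 look.py w20
python3 - <<'E'
from h import *
crop(cv2.imread('pics/w20.png'),220,90,190,150,4,'pics/w20z.png')
E
```

```text
t 35.35 p [574.7 284.3 304.4] psi_y -10.16 tilt 0.11 q [0.39 0.52 1.39 0.   1.23 0.56] F [ 0.5  0.5 -5.7] gap 59.1
```

View pics/w20z.png

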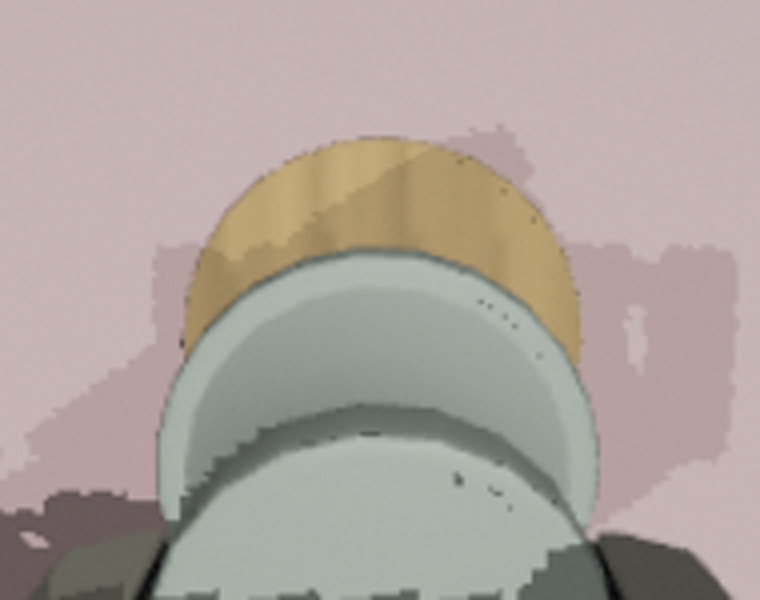

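```bash
cat > rb.py <<'E'
import sys
from wfit import *
n=sys.argv[1]; zf=float(sys.argv[2]) # z of foot rim top
m=W(n);im=cv2.imread(f'pics/{n}.png').astype(int)
sat=im[:,:,2]-im[:,:,0]  # r-b: wood is high
gr=im[:,:,1]-im[:,:,2]
wood=(sat>35); wood[235:]=0; wood[:,:230]=0; wood[:,400:]=0
cs,_=cv2.findContours(wood.astype(np.uint8),cv2.RETR_EXTERNAL,cv2.CHAIN_APPROX_NONE)
c=max(cs,key=cv2.contourArea)[:,0,:]; print('area',wood.sum(),c.min(0),c.max(0))
# outer: topmost pixel per column, plus left/right-most per row
pts=[(x,c[c[:,0]==x,1].min()-.5) for x in range(c[:,0].min()+4,c[:,0].max()-3)]
P=np.array([onz(m,p,12,True)[:2] for p in pts])
f=lambda p:np.hypot(*(P-p).T)-62
r=least_squares(f,(575.5,283),loss='soft_l1',f_scale=.5);print('board',r.x.round(2),'rms',np.sqrt((f(r.x)**2).mean()).round(2))
g=lambda p:np.hypot(*(P-p[:2]).T)-p[2]
r=least_squares(g,(575.5,283,62),loss='soft_l1',f_scale=.5);print('free r',r.x.round(2))
# foot: green-ish grey
foot=(gr>0)&(sat<15); foot[240:]=0; foot[:,:230]=0; foot[:,400:]=0
cs,_=cv2.findContours(foot.astype(np.uint8),cv2.RETR_EXTERNAL,cv2.CHAIN_APPROX_NONE)
c=max(cs,key=cv2.contourArea)[:,0,:]; print('foot',c.min(0),c.max(0))
pts=[(x,c[c[:,0]==x,1].min()-.5) for x in range(c[:,0].min()+6,c[:,0].max()-5)]
P=np.array([onz(m,p,zf,True)[:2] for p in pts])
f=lambda p:np.hypot(*(P-p).T)-42
r=least_squares(f,(575.5,283),loss='soft_l1',f_scale=.5);print('foot',r.x.round(2),'rms',np.sqrt((f(r.x)**2).mean()).round(2))
r=least_squares(g,(575.5,283,42),loss='soft_l1',f_scale=.5);print('free r',r.x.round(2))
E
python3 rb.py w20 $(python3 -c "print(304.4-171.2+20+14)")
```

```text
area 2558 [266 124] [364 180]
board [575.55 281.85] rms 0.37
free r [575.66 282.59  61.36]
foot [254 152] [374 239]
foot [575.02 284.66] rms 0.48
free r [575.39 286.56  40.32]
```

{"method": "servo_tool", "body": {"plan": [{"dp": [0, 0, 0.7], "turn": [0, 0, 0]}, {"dp": [-0.1, 0, 2.5], "turn": [0, 0, 0]}, {"dp": [-0.2, 0.1, 5], "turn": [0, 0, 0]}, {"dp": [-0.2, 0.1, 7.8], "turn": [0, 0, 0]}, {"dp": [-0.2, 0.1, 10.3], "turn": [0, 0, 0]}, {"dp": [-0.2, 0.1, 12], "turn": [0, 0, 0]}, {"dp": [-0.2, 0.1, 13], "turn": [0, 0, 0]}, {"dp": [-0.2, 0.1, 13.4], "turn": [0, 0, 0]}, {"dp": [-0.2, 0.1, 13.6], "turn": [0, 0, 0]}, {"dp": [-0.2, 0.1, 13.7], "turn": [0, 0, 0]}, {"dp": [-0.2, 0.1, 13.8], "turn": [0, 0, 0]}, {"dp": [-0.2, 0.1, 13.8], "turn": [0, 0, 0]}]}}

```text
clock: 36.6
position: [575.4, 282.2, 167.0]
ee_rot: [-2.409, -2.016, 0.001]
ft_force: [0.9, 0.4, -4.9]
finger_gap: 59.4
```

```bash
python3 look.py w21
python3 - <<'E'
from h import *
crop(cv2.imread('pics/w21.png'),200,90,230,170,3.4,'pics/w21z.png')
E
python3 rb.py w21 29
```

```text
t 36.6 p [575.4 282.2 167. ] psi_y -10.17 tilt 0.05 q [0.38 0.67 1.51 0.   0.97 0.56] F [ 0.9  0.4 -4.9] gap 59.4
area 5779 [238 125] [389 224]
board [575.5  281.72] rms 0.28
free r [575.67 282.69  61.16]
foot [254 152] [373 239]
foot [575.84 282.55] rms 0.46
free r [576.14 284.4   40.38]
```

View pics/w21z.png

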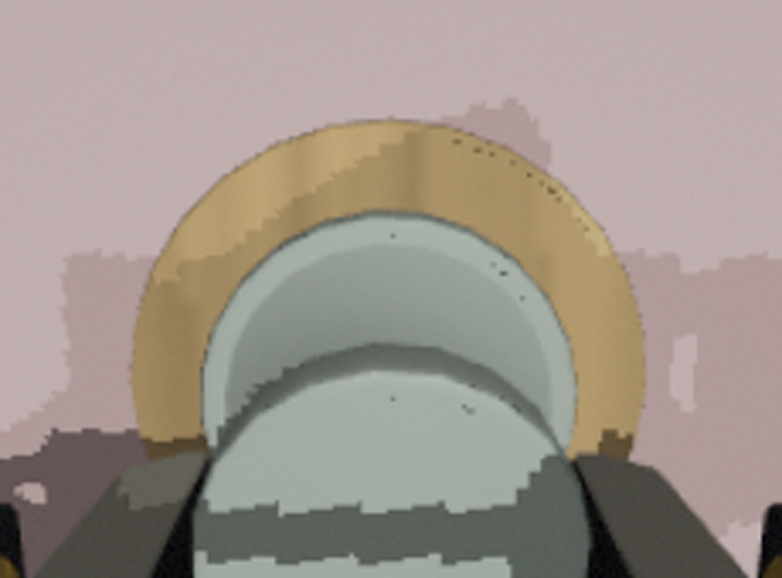

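Foot and board centres agree within 1 mm. Lowering.

{"method": "servo_tool", "body": {"plan": [{"dp": [0, 0, 0.1], "turn": [0, 0, 0]}, {"dp": [0, 0, 0.2], "turn": [0, 0, 0]}, {"dp": [0, 0, 0.25], "turn": [0, 0, 0]}, {"dp": [0, 0, 0.3], "turn": [0, 0, 0]}, {"dp": [0, 0, 0.35], "turn": [0, 0, 0]}, {"dp": [0, 0, 0.4], "turn": [0, 0, 0]}, {"dp": [0, 0, 0.45], "turn": [0, 0, 0]}, {"dp": [0, 0, 0.45], "turn": [0, 0, 0]}]}}

```text
clock: 37.45
position: [575.4, 282.3, 163.3]
ee_rot: [-2.409, -2.016, 0.001]
ft_force: [-5.3, -0.7, 4.4]
finger_gap: 59.6
```

Contact at the expected height. Releasing and rising.

{"method": "servo_tool", "body": {"plan": [{"dp": [0, 0, 0], "turn": [0, 0, 0]}, {"dp": [0, 0, 0], "turn": [0, 0, 0]}, {"dp": [0, 0, 0], "turn": [0, 0, 0]}, {"dp": [0, 0, 0], "turn": [0, 0, 0]}, {"dp": [0, 0, 0], "turn": [0, 0, 0]}, {"dp": [0, 0, 0], "turn": [0, 0, 0]}, {"dp": [0, 0, 0], "turn": [0, 0, 0]}], "fingers": 9.3}}

```text
clock: 38.15
position: [575.4, 282.3, 163.2]
ee_rot: [-2.409, -2.016, 0.001]
ft_force: [-0.1, -0.6, -0.7]
finger_gap: 92.9
```

{"method": "servo_tool", "body": {"plan": [{"dp": [0, 0, -0.5], "turn": [0, 0, 0]}, {"dp": [0, 0, -2], "turn": [0, 0, 0]}, {"dp": [0, 0, -4.5], "turn": [0, 0, 0]}, {"dp": [0, 0, -7.5], "turn": [0, 0, 0]}, {"dp": [0, 0, -10.5], "turn": [0, 0, 0]}, {"dp": [0, 0, -12.5], "turn": [0, 0, 0]}, {"dp": [0, 0, -13], "turn": [0, 0, 0]}, {"dp": [0, 0, -13], "turn": [0, 0, 0]}, {"dp": [0, 0, -13], "turn": [0, 0, 0]}]}}

```text
clock: 39.05
position: [575.1, 282.1, 292.3]
ee_rot: [-2.409, -2.015, 0.003]
ft_force: [-0.1, -0.4, -0.6]
finger_gap: 92.6
```

```bash
python3 look.py w22
python3 - <<'E'
from h import *
crop(cv2.imread('pics/w22.png'),220,80,200,160,4,'pics/w22z.png')
for n in('scene','side'): cv2.imwrite(f'pics/{n}9.png',ctrl.get_image(n))
E
```

```text
t 39.05 p [575.1 282.1 292.3] psi_y -10.17 tilt 0.12 q [0.38 0.53 1.41 0.   1.21 0.56] F [-0.1 -0.4 -0.6] gap 92.6
```

View pics/w22z.png

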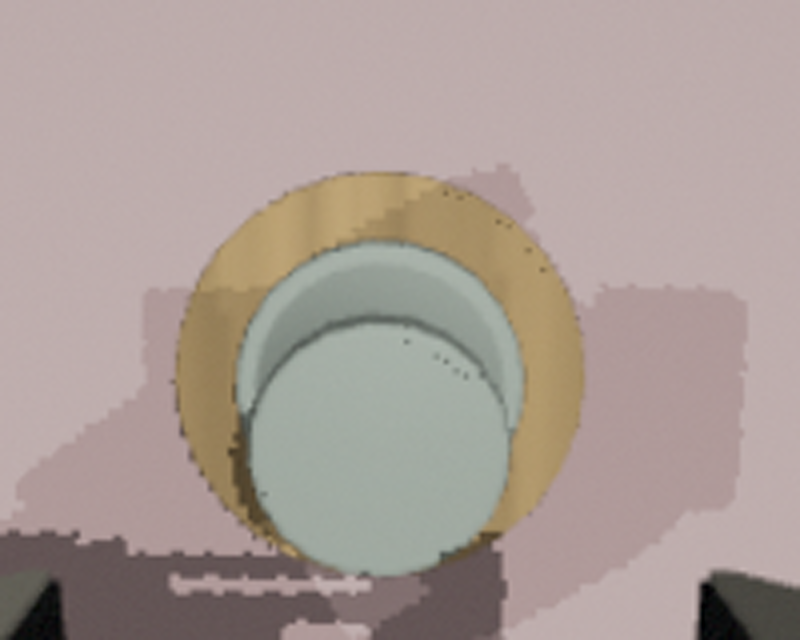

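View pics/scene9.png

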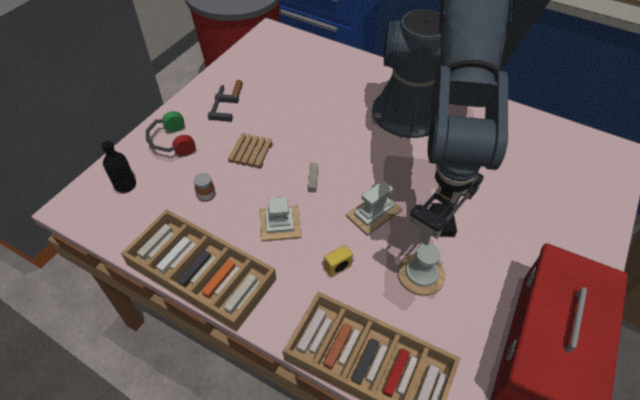

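View pics/side9.png

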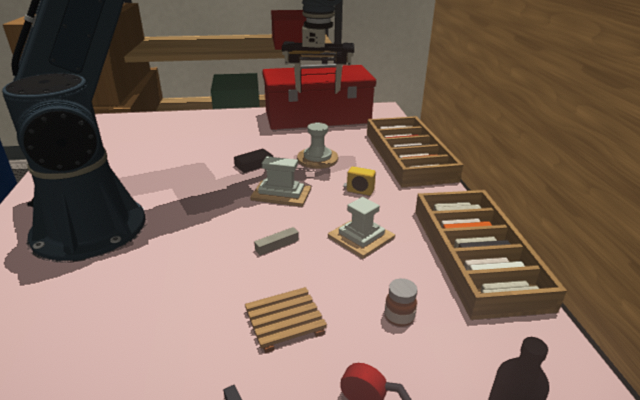

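The last views show all three castings upright and centred on their own boards and the rack at (250,150) empty. The tape (338,260), stone (313,177) and jar (204,187) are at the same pixels as before, and the gripper is clear. Handing in.

```bash
python3 -c "
from plant import ctrl
print(ctrl.sign_off())"
```

```text
the job is handed in; nothing more can be done
None
```

I set all three castings upright in the middle of their own boards, and handed the job in at about 39 s of the 120 s allowed.

**Order:** I set the spool (the round casting) on the empty rack and let go of it. Then I moved the square casting to the square board, the oblong one to the oblong board, and last the spool from the rack to the round board.

**Fit:** Just before each release, the wrist camera put each casting within about 1 mm of its board's centre. The square and oblong castings were within about 0.5° of their boards' edges. The camera calibration itself is only good to about 2 mm.

**Handling:** Every set-down was slow. Contact came at the expected height, with measured forces of about 4–10 N. No casting was tipped, dropped or knocked.

**Last look:** The final scene and side views show the rack empty. The tape measure, rubbing stone and jar look unmoved, and the gripper is open about 130 mm clear above the spool.

**Disagreements:** At the start the scene and side cameras differed by up to about 4 mm, so I worked from the wrist camera. Its fit of the spool's foot on the rack was about 2 mm off its fit of the cap, but the grasp there came out centred. The slats also looked narrower than the given 110 mm, so I set the spool down about 0.5 mm off the estimated rack centre.

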